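# Clear the macroscope after a bolt-cutter comparison

## Task

Clear up after the bolt-cutter comparison. Turn the macroscope's rotary stage clockwise from its working position right round to its loading stop, so that the test cut on it comes out from under the lens, and gather that piece and all the test cuts on the bench into the steel tray; the padlock in the tray is evidence: lift it out, lay it in the evidence box and never let it get into the scrap bin. When all test cuts are in the tray and the padlock is in its box, tip the whole trayful into the scrap bin, put the empty tray back upright on the middle of its mat, leave the stage at its loading stop and do not disturb the bottle, mouse or glove box.

Things in the scene. Friction and masses are not known exactly. Their poses are not given: they have to be found in the camera images.
- macroscope: Digital macroscope, fixed to the bench. Origin on the bench under the vertical axis of its round rotary stage; its x axis points from the stage to the column at the back (radius 18 mm, 450 mm high, at x = +215 mm). Base plate 400 x 220 mm, 30 mm high, x from -130 to +270 mm.
- lens (a point): Middle of the lower end of the upright lens barrel that hangs over the back edge of the stage, 205 mm above the bench; radius 36 mm at its ring light, reaching up to 500 mm, held by an arm from the column. What lies under the lens cannot be taken from above.
- stage (a joint): Angle of the rotary stage, an aluminium disc of radius 120 mm, 20 mm thick, its top 85 mm above the bench. It turns freely between two hard stops: 0 = working position, 2.094 rad (120 degrees) = loading stop; it grows as the disc turns clockwise seen from above. It stays where it is left; friction about 0.15 N m.
- stage_axis (a point): Point on the vertical axis of the rotary stage at the height of its top face; fixed, with the macroscope's axes.
- stage_pin (a point): Centre of the top of the stage's turning pin: an upright black round pin, 16 mm in diameter, standing 52 mm above the disc, 105 mm from the stage axis; it goes round with the disc. With the stage at 0 it stands to the right of the stage (at -75 degrees about the axis, counted from the macroscope's x towards its y).
- mat: Black rubber mat, 240 x 300 mm (x, y), 2 mm, lying flat: the tray's place. Origin at its centre.
- tray: Steel tipping tray, 152 x 250 mm (x, y), 0.28 kg, floor 3 mm. Origin at the centre of its underside, z up. Side walls (y = +-125 mm) and back wall (x = +70 mm) are 40 mm high; the front (-x) has no wall, only a pouring lip sloping up at 15 degrees from x = -42 mm to 12 mm high at x = -83 mm. Pieces slide out over the lip when it is tipped lip down; 60 degrees clears it.
- tray_grip (a point): Grip of the tray: an upright black plate standing on the middle of the back wall, 46 mm long (tray x, from +56 to +102 mm), 16 mm thick (tray y), from 38 to 100 mm above the tray's underside. This point is in the plate, 20 mm under its top, at tray x = +79 mm. Pinch it across its thickness.
- tray_lip (a point): Middle of the edge of the tray's pouring lip.
- padlock: The evidence: a brass padlock with its shackle cut through, lying flat, 21 mm high, 0.15 kg. Brass body 36 mm (x) x 42 mm (y) centred at x = -12 mm; the steel shackle reaches from there to x = +41 mm. Origin on its underside. At the start it lies in the tray among the test cuts. Grasp the body across its 42 mm width (y).
- evidence_box: Open cardboard evidence box, fixed, 130 x 130 x 45 mm, walls and floor 4 mm thick. Origin at the centre of its underside.
- scrap_bin: Open grey plastic scrap bin, fixed, 240 x 310 mm (x, y), 120 mm high, walls and floor 5 mm. Origin at the centre of its underside.
- bottle: Bystander: white plastic bottle, 60 mm in diameter, 160 mm high; origin at the centre of its foot.
- mouse: Bystander: black computer mouse about 100 x 60 mm, 34 mm high; origin underneath.
- glove_box: Bystander: white box of gloves, 90 x 180 x 60 mm (x, y, z); origin at the centre of its underside.
- cut_stage_mid (a point): Centre of a test cut: a piece of aluminium bar, 18 mm square and 65 mm long (along its x), 0.05 kg, one end sawn flat (x = -32 mm), the other cut to a roof-like ridge (x = +33 mm). It starts on the rotary stage, under the lens.
- cut_bench1_mid (a point): Centre of a test cut: a piece of aluminium bar, 18 mm square and 65 mm long (along its x), 0.05 kg, one end sawn flat (x = -32 mm), the other cut to a roof-like ridge (x = +33 mm). It starts on the bench. May be absent.
- cut_bench2_mid (a point): Centre of a test cut: a piece of aluminium bar, 18 mm square and 65 mm long (along its x), 0.05 kg, one end sawn flat (x = -32 mm), the other cut to a roof-like ridge (x = +33 mm). It starts on the bench. May be absent.
- cut_bench3_mid (a point): Centre of a test cut: a piece of aluminium bar, 18 mm square and 65 mm long (along its x), 0.05 kg, one end sawn flat (x = -32 mm), the other cut to a roof-like ridge (x = +33 mm). It starts on the bench. May be absent.
- cut_tray1_mid (a point): Centre of a test cut: a piece of aluminium bar, 18 mm square and 65 mm long (along its x), 0.05 kg, one end sawn flat (x = -32 mm), the other cut to a roof-like ridge (x = +33 mm). It starts in the tray. May be absent.
- cut_tray2_mid (a point): Centre of a test cut: a piece of aluminium bar, 18 mm square and 65 mm long (along its x), 0.05 kg, one end sawn flat (x = -32 mm), the other cut to a roof-like ridge (x = +33 mm). It starts in the tray. May be absent.
Things that resemble listed ones, but are neither listed nor needed, are in the scene too. Leave any black or blue look-alike of the part that bears cut_bench2_mid alone.

How it is judged:
By the outcome, as a careful person would: the job done as asked, in the order asked, and still so for the second after the job is handed in, with the robot touching nothing.
Of cut_bench1, cut_bench2, cut_bench3 only 1 to 3 are there at a start; the rules pass over those that are not, and their reading is None.
Of cut_tray1, cut_tray2 only 1 to 2 are there at a start; the rules pass over those that are not, and their reading is None.
At some moment in a run one of cut_bench1, cut_bench2, cut_bench3, tray may be knocked a few centimetres aside while the robot is not near it.
It also fails if it takes over 210 s, if anything falls off the work surface, if the arm or the gripper's body presses on something with over 40 N, if the wrist force passes 120 N, or if a joint passes its speed limit or range.

## Robot

A 6-joint arm with a two-finger parallel gripper is mounted at the origin on the work surface. World frame = base frame: x ahead of the robot, y to its left, z up, the work surface at z = 0. Lengths are in mm, angles in degrees, forces in N, time in s.
With the tool pointing down it reaches from about 300 to 850 mm from the base axis. Payload 4.2 kg.
Tool frame: the origin (TCP) lies at the very end of the fingers, on their centre line; the grasp point (between the pads) lies 19 mm behind it; z points along the fingers, y is the direction in which the jaws open and shut (so a half turn about z gives the same grasp; the last joint's range is limited). The gripper opens to 91 mm and grips with 3 to 60 N. Pads are 32 mm wide; open, the fingers measure 118 mm over their backs; the gripper's body (76 mm by 178 mm) begins 60 mm behind the grasp point.
Start: joints at [75.974, 18.312, 89.639, -0, 72.044, -1.146], TCP at [128.175, 560.548, 213.976] pointing down, gripper open.
Joint ranges: [-177.97, 177.97], [-48.28, 115.42], [12.27, 149.76], [-77.06, 257.06], [2.81, 150.46], [-146.56, 146.56]. Speed limits (degrees/s): [147.25, 147.25, 180, 180, 180, 180].

## Interface

Orientations are given as [roll, pitch, yaw] about the fixed x, y, z axes, in that order (R = Rz(yaw) Ry(pitch) Rx(roll)).
In Python, from workcell import * gives the robot as it stands. The module is installed in compiled form; this text tells all that it offers.
- The arm moves only by the tool servo_tool, never from a script. Its argument "plan" is a list that holds one entry, the list of rows, each a list of 7 numbers: the shift along the tool's x, y, z in mm, then the turn, a rotation vector about the tool's x, y, z in rad, then the opening, from 0 (shut) to 1 (fully open). A call has 1 to 20 rows; each row is the pose to reach, as a shift and turn from the pose commanded when the call began, along the tool's axes at that moment; what a row does not reach only later rows make up. A row lasts 1/10 s, in which the tool goes at most 50 mm and 8.59 degrees, less where a joint would pass 70% of its speed; a pose out of reach is approached as far as the arm can. A call with a gripper value outside its range is refused whole. The fingers move at their own pace and stop on an object; "squeeze" is the grip in N (left out, the last holds). Time passes only in rows, so rows that repeat a pose let the fingers close. It gives the time, the measured TCP pose, the force and the opening at its end, in the units of the state.
- state(): the state, without advancing time (a new reading comes with each control period).
- grab_frame(name): name is "scene" or "top"; returns a dict with "color" (400x640x3 uint8, red, green, blue), "range_z" (400x640 float32, mm along the optical axis (not along the pixel's ray), 0 where there is no reading), "fx", "fy", "cx", "cy" (pixels), "rvec" (rotation vector, rad) and "tvec" (3), from world to camera coordinates, as OpenCV has them. Camera axes: x right, y down, z forward; pixel columns grow to the right and rows downward; lengths in mm; the calibration is good to about 2 mm. A picture is of the moment at which its call begins.
- job_done(): hands the job in, once; it reports no verdict.
The state is a dict: "time_s": time; "qpos": joint angles; "qvel": joint speeds; "effort": joint torques, N m; "ee_pos": TCP position; "ee_rot": TCP orientation; "force": force on the tool from outside, world axes, zero at the start; "torque": the same for the moment, N m; "gripper_width": finger opening in mm.
Only numpy, scipy, OpenCV 4.12 (cv2) and the standard library are available. Lean on these libraries where they do the work, as an engineer would, in place of code of your own. Each camera call takes 0.05 s, during which the arm holds its last target.

## Working session

There is one attempt and no reset: what is moved stays moved. The work goes in short steps, Python scripts to look and compute and a tool call to move; the robot and the scene stay as the last step left them, time stands still between calls to the robot, and variables do not carry over. Pictures are saved under pics/ and viewed, and the job is handed in when it is done.

Besides the shell and the picture viewer there is one more tool, called as name([rows], argument=value, ...), one row to a line, values as JSON. servo_tool: Moves the arm, as the interface text tells. Its arguments: {"type":"object","properties":{"plan":{"type":"array"},"squeeze":{"type":"number"}},"required":["plan"]}

```bash
ls; mkdir -p pics; cat > h.py <<'E'
from workcell import *
import numpy as np, cv2
def save(name,f):
    cv2.imwrite(f'pics/{name}.png',cv2.cvtColor(f['color'],cv2.COLOR_RGB2BGR))
    np.savez(f'pics/{name}.npz',**{k:np.asarray(v) for k,v in f.items()})
def load(name): return dict(np.load(f'pics/{name}.npz'))
def RT(f): return cv2.Rodrigues(np.array(f['rvec'],float))[0],np.array(f['tvec'],float).reshape(3)
def ray(f,u,v,z):
    R,t=RT(f); d=R.T@np.array([(u-f['cx'])/f['fx'],(v-f['cy'])/f['fy'],1.]); o=-R.T@t
    return o+d*(z-o[2])/d[2]
def pt(f,u,v):
    R,t=RT(f); z=float(f['range_z'][int(v),int(u)])
    return R.T@(np.array([(u-f['cx'])/f['fx']*z,(v-f['cy'])/f['fy']*z,z])-t)
def cloud(f):
    R,t=RT(f); v,u=np.mgrid[0:400,0:640]; z=f['range_z'].astype(float)
    P=np.stack([(u-f['cx'])/f['fx']*z,(v-f['cy'])/f['fy']*z,z],-1)
    return (P-t)@R
def proj(f,p):
    R,t=RT(f); q=R@np.array(p,float)+t
    return np.array([f['fx']*q[0]/q[2]+f['cx'],f['fy']*q[1]/q[2]+f['cy']])
E
python3 - <<'E'
from h import *
print(state())
for n in('scene','top'):
    f=grab_frame(n); save(n+'0',f); R,t=RT(f); print(n,-R.T@t,R[2],f['fx'])
E
```

```text
pics
{'time_s': 0.0, 'qpos': array([ 7.59747576e+01,  1.83525914e+01,  8.97055874e+01, -6.19626491e-04,
        7.20433304e+01, -1.14541639e+00]), 'qvel': array([-0.0404152 ,  0.03948387,  0.09447135,  0.02584357,  0.05045887,
       -0.13210203]), 'effort': array([ 1.32083307e-03, -4.12450862e+01, -2.31977373e+01,  7.27516576e-02,
        4.54723800e-02, -1.26751538e-04]), 'ee_pos': array([128.04913865, 560.0527478 , 213.11629727]), 'ee_rot': array([-1.79898499e+02, -1.44017467e-03,  1.67120364e+02]), 'force': array([ 0.0454956 ,  0.84991555, -0.42052778]), 'torque': array([-0.01901111, -0.05377763, -0.02920578]), 'gripper_width': 91.38025057632534}
scene [1237.78731391 -157.37167121 1170.36937844] [-0.5361637   0.14335894 -0.83185137] 363.58651122635086
top [ 380.2478041    46.87851217 1312.39437592] [ 0.13641538 -0.01255776 -0.99057213] 420.38273981950675
```

View pics/scene0.png

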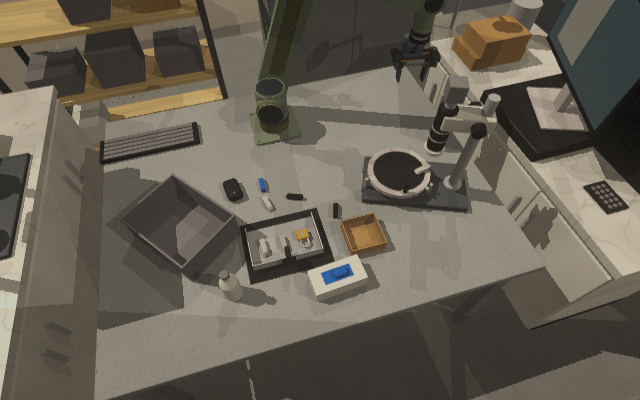

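View pics/top0.png

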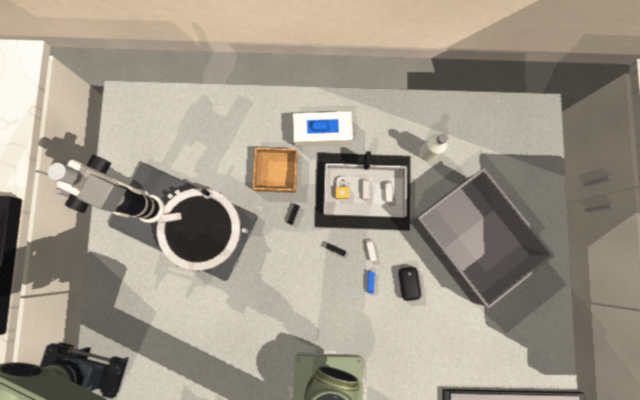

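```bash
python3 - <<'E'
from h import *
f=load('top0')
im=cv2.cvtColor(f['color'],cv2.COLOR_RGB2BGR)
a=cv2.resize(im[140:300,270:430],None,fx=3.7,fy=3.7,interpolation=cv2.INTER_CUBIC)
cv2.imwrite('pics/c1.png',a)
b=cv2.resize(im[150:290,30:270],None,fx=3.3,fy=3.3,interpolation=cv2.INTER_CUBIC)
cv2.imwrite('pics/c2.png',b)
s=load('scene0')
im=cv2.cvtColor(s['color'],cv2.COLOR_RGB2BGR)
cv2.imwrite('pics/c3.png',cv2.resize(im[80:220,340:520],None,fx=4,fy=4,interpolation=cv2.INTER_CUBIC))
cv2.imwrite('pics/c4.png',cv2.resize(im[160:310,210:400],None,fx=4,fy=4,interpolation=cv2.INTER_CUBIC))
for n,u,v in [('silver',371,250),('black1',292,213),('black2',334,248),('blue',370,281),('mouse',409,283),('matcorner',318,155),('grip',368,155),('evb',275,170),('stagec',198,230),('pin',208,192),('handle',172,216),('bench',250,300),('binrim',484,172),('dot',244,231)]:
    print(n,pt(f,u,v).round(1))
E
```

```text
silver [ 418.6 -123.7   22.5]
black1 [526.1 121.5  21.5]
black2 [421.8 -10.4  22.4]
blue [ 325.  -122.1   17.3]
mouse [ 322.6 -237.3   34.1]
matcorner [716.1  46.    5.1]
grip [ 696.2 -102.2   99.3]
evb [663.8 181.1   3.6]
stagec [461.7 388.3  88.1]
pin [570.6 360.6 109.8]
handle [498.9 460.9 103.7]
bench [258.6 241.2   1. ]
binrim [ 649.2 -437.2  122.8]
dot [462.8 256.4  80.2]
```

View pics/c1.png

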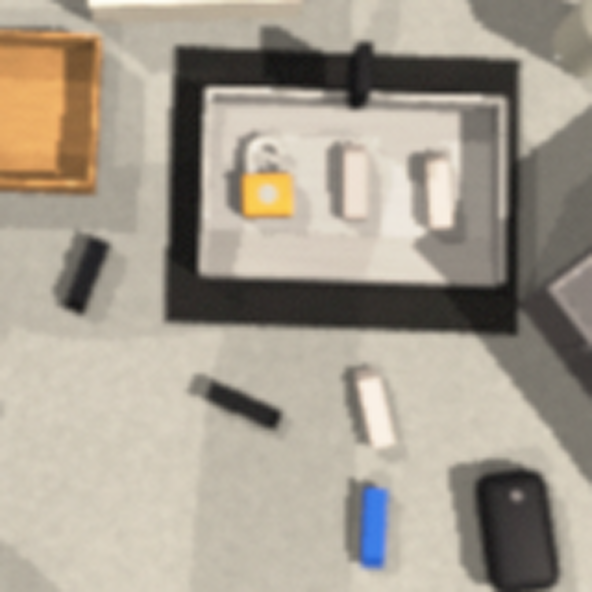

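View pics/c2.png

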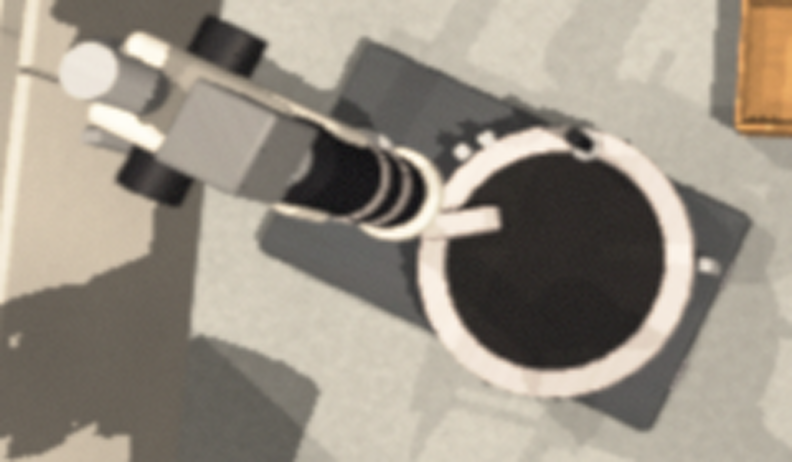

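View pics/c3.png

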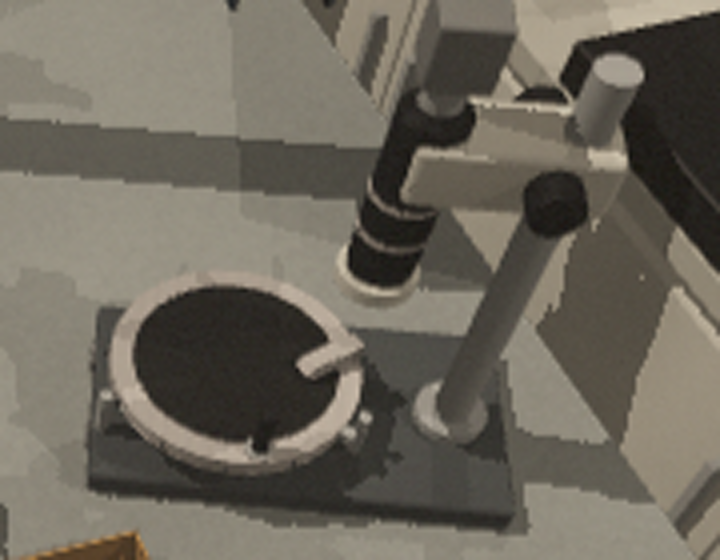

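View pics/c4.png

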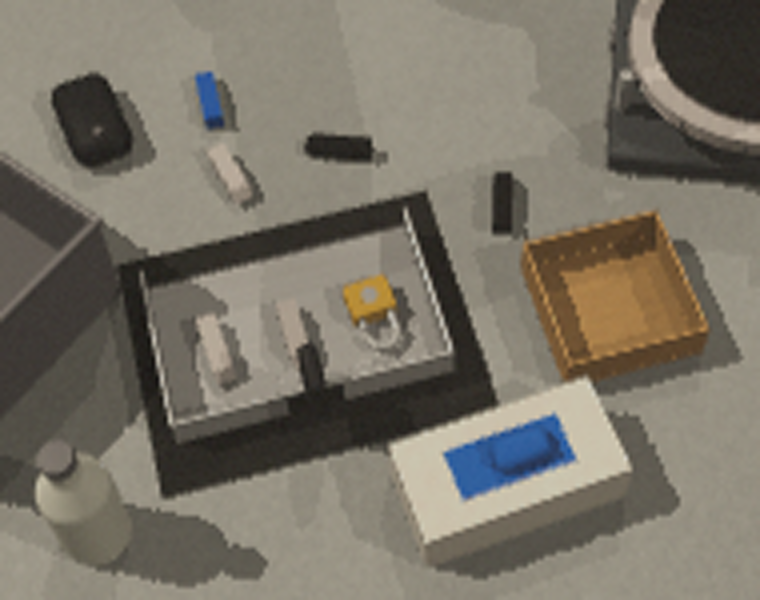

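```bash
cat >> h.py <<'E'
def blobs(f,mask,zpl,amin=20,roi=None):
    m=mask.astype(np.uint8)
    if roi: 
        k=np.zeros_like(m); k[roi[1]:roi[3],roi[0]:roi[2]]=1; m=m*k
    out=[]
    for c in cv2.findContours(m,cv2.RETR_EXTERNAL,cv2.CHAIN_APPROX_NONE)[0]:
        if cv2.contourArea(c)<amin: continue
        W=np.array([ray(f,u,v,zpl)[:2] for u,v in c[:,0]],np.float32)
        (x,y),(w,h),a=cv2.minAreaRect(W)
        if w<h: w,h,a=h,w,a+90
        out.append(dict(px=c[:,0].mean(0).round(0),c=(round(x,1),round(y,1)),L=round(w,1),W=round(h,1),yaw=round((a+90)%180-90,1),area=cv2.contourArea(c)))
    return out
E
python3 - <<'E'
from h import *
f=load('top0'); P=cloud(f); C=f['color'].astype(int); mx=C.max(-1); mn=C.min(-1); Z=P[...,2]
hsv=cv2.cvtColor(f['color'],cv2.COLOR_RGB2HSV)
# silver bench
for b in blobs(f,(Z>10)&(Z<40)&(mn>120),18,roi=(300,230,430,300)): print('silver',b)
for b in blobs(f,(Z>10)&(Z<40)&(mn>150),20,roi=(325,165,405,222)): print('traycuts',b)
for b in blobs(f,(hsv[...,0]<30)&(hsv[...,1]>130)&(mx>120),21,roi=(330,170,360,210)): print('padbody',b)
for b in blobs(f,(Z>35)&(Z<60),45,roi=(240,135,310,205)): print('evbox',b)
for b in blobs(f,(Z>105)&(Z<135),120,amin=200,roi=(400,150,570,320)): print('bin',b)
for b in blobs(f,(mx<60)&(Z<20),2,amin=300,roi=(305,140,420,240)): print('mat',b)
for b in blobs(f,(Z>30)&(Z<50),40,roi=(315,150,412,225)): print('traywall',b)
for b in blobs(f,(Z>75)&(Z<115),100,amin=5,roi=(350,140,390,180)): print('grip',b)
for b in blobs(f,(Z>80)&(Z<95)&(mn>90),85,amin=500,roi=(140,170,250,290)): print('ring',b)
for b in blobs(f,(Z>20)&(Z<45),30,amin=500,roi=(100,150,265,290)): print('base',b)
for b in blobs(f,(Z>97)&(Z<112)&(mn>90),103,amin=20,roi=(140,190,200,240)): print('stagecut',b)
for b in blobs(f,(Z>97)&(Z<145)&(mx<90),137,amin=5,roi=(190,180,225,205)): print('pin',b)
print(Z[184:202,200:218].round(0).astype(int))
E
```

```text
silver {'px': array([371., 250.]), 'c': (419.4, -122.9), 'L': 68.6, 'W': 19.3, 'yaw': 12.0, 'area': 104.0}
traycuts {'px': array([357., 211.]), 'c': (539.4, -79.4), 'L': 198.5, 'W': 28.1, 'yaw': -88.5, 'area': 255.0}
traycuts {'px': array([388., 192.]), 'c': (603.4, -175.6), 'L': 63.6, 'W': 18.8, 'yaw': 0.2, 'area': 91.5}
traycuts {'px': array([366., 189.]), 'c': (607.9, -105.1), 'L': 63.4, 'W': 15.7, 'yaw': 0.6, 'area': 95.0}
traycuts {'px': array([340., 180.]), 'c': (633.1, -24.6), 'L': 35.0, 'W': 24.1, 'yaw': -56.2, 'area': 27.0}
padbody {'px': array([342., 192.]), 'c': (594.5, -30.3), 'L': 40.7, 'W': 34.7, 'yaw': -88.4, 'area': 128.5}
evbox {'px': array([275., 169.]), 'c': (658.6, 178.4), 'L': 131.8, 'W': 130.4, 'yaw': -0.6, 'area': 119.0}
evbox {'px': array([301., 142.]), 'c': (749.0, 98.4), 'L': 46.6, 'W': 12.8, 'yaw': -88.3, 'area': 22.5}
bin {'px': array([483., 238.]), 'c': (462.1, -434.1), 'L': 318.1, 'W': 253.3, 'yaw': 38.0, 'area': 9536.5}
mat {'px': array([358., 197.]), 'c': (606.7, -100.4), 'L': 298.6, 'W': 236.3, 'yaw': 89.1, 'area': 1662.0}
traywall {'px': array([397.,
[... 1939 characters left out ...]
2   83   84
    88   88   85   85]
 [  90   86   86   87   87  109  104  103   96   92   86   88   84   87
    87   88   91   79]
 [  93   86   84   83   91   88   89   90   84   86   92   87   85   86
    82   86   85   80]
 [  90   79   83   86   86   88   92   89   80   88   87   84   85   87
    82   88   84   89]
 [  88   85   85   86   85   89   88   88 1312   87   84   84   85   83
    87   89   85   84]
 [  82   82   82   90   82   87   82   87   88   83   87   86   86   82
    88   86   86   85]
 [  86   83   86   83   88   89   88   86   85   85   88   83   88   88
    87   84   84   85]
 [  86   84   87   85   90   86   86   84   86   87   91   89   87   89
    84   86   85   87]]
```

```bash
cat >> h.py <<'E'
from scipy.spatial.transform import Rotation as Ro
def down(yaw): return Ro.from_euler('xyz',[180,0,yaw],degrees=True)
CMD='cmd.npz'
def cur():
    s=state(); return np.array(s['ee_pos']),Ro.from_euler('xyz',s['ee_rot'],degrees=True)
def rel(p,R,p0=None,R0=None):
    if p0 is None: p0,R0=cur()
    d=R0.inv().apply(np.array(p)-p0); w=(R0.inv()*R).as_rotvec()
    return d.round(1),w.round(3),'mm',round(float(np.linalg.norm(d))),'deg',round(float(np.degrees(np.linalg.norm(w))))
E
python3 - <<'E'
from h import *
f=load('top0')
for u,v in [(201.5,190),(203,191)]: print(ray(f,u,v,137))
P=cloud(f);Z=P[...,2]
m=(Z>130)&(Z<145); m[:187]=0;m[197:]=0;m[:,:195]=0;m[:,210:]=0
print(P[m].mean(0), m.sum())
m=(np.abs(Z-85)<8); k=np.zeros_like(m);k[170:290,140:255]=1;m&=k
Q=P[m][:,:2]
def lensinfo():
    m=(Z>205)&(Z<600);m[:,:60]=0;m[:,165:]=0; print(blobs(f,m,215,amin=50,roi=(60,160,170,240)))
h=cv2.convexHull(np.argwhere(m)[:,::-1].astype(np.int32))
W=np.array([ray(f,u,v,85)[:2] for u,v in h[:,0]],np.float32)
print(cv2.minEnclosingCircle(W), cv2.fitEllipse(W))
s=state(); 
for p,y in [((570,373,230),85),((570,373,100),85)]:
    print(rel(p,down(y)))
E
```

```text
[571.49865128 372.0827177  137.        ]
[568.75796999 367.69001063 137.        ]
[569.16429484 367.11655002 136.70438161] 25
((478.44232177734375, 384.0556640625), 132.31651306152344) ((469.4579772949219, 389.20166015625), (238.3185577392578, 256.4742126464844), 157.10191345214844)
(array([-472.5,  -83.9,  -16.7]), array([-1.000e-03,  1.000e-03,  1.433e+00]), 'mm', 480, 'deg', 82)
(array([-472.5,  -83.7,  113.3]), array([-1.000e-03,  1.000e-03,  1.433e+00]), 'mm', 493, 'deg', 82)
```

```bash
python3 - <<'E'
from h import *
s=load('scene0')
for u,v in [(405.5,187),(405.5,189)]: print(ray(s,u,v,137))
P=cloud(s);Z=P[...,2]
print(Z[184:196,400:412].round(0).astype(int))
print(rel((420,230,230),down(90)))
print(rel((569,369,230),down(90),np.array([420,230,230]),down(90)))
E
```

```text
[586.86971228 354.18480994 137.        ]
[594.92031267 350.56702177 137.        ]
[[  84   86   84   87   88  132  136  135  137  132   82   82]
 [  81   84   84   83   81  133  134  139  135   87   84   80]
 [  84   86   84   87  122  129  132  132  129   86   81   80]
 [  85   84   85   83  117  118  126  128  126   84   82   83]
 [  86   87   84   88  111  117  119  118   83   86   85   81]
 [  86   79   84  102  106  112  114  110   82   82   84   87]
 [  85   86   89   99  106  107  108  105   84   83   84   80]
 [  85   89   87   97   96  102  102   88   84   83   86   81]
 [  83   85   88   90   94   99   97   88   85   87   83   83]
 [  81   80   84   86   89   84   85   88   86   84   84   84]
 [  84   82 1170   83   86   86   83   87   83   83   87   88]
 [  83   85   84   84   82   81   83   84   87   82   82   80]]
(array([-358.2, -256.7,  -16.4]), array([-1.000e-03,  1.000e-03,  1.346e+00]), 'mm', 441, 'deg', 77)
(array([139., 149.,   0.]), array([0., 0., 0.]), 'mm', 204, 'deg', 0)
```

servo_tool([
  [[-25, -18, -1, 0, 0, 0.1, 1], [-50, -36, -2, 0, 0, 0.2, 1], [-75, -54, -3, 0, 0, 0.3, 1], [-100, -72, -5, 0, 0, 0.4, 1], [-130, -93, -6, 0, 0, 0.5, 1], [-160, -115, -7, 0, 0, 0.6, 1], [-190, -136, -9, 0, 0, 0.7, 1], [-220, -158, -10, 0, 0, 0.8, 1], [-250, -179, -11, 0, 0, 0.9, 1], [-280, -200, -13, 0, 0, 1.0, 1], [-305, -219, -14, 0, 0, 1.1, 1], [-330, -236, -15, 0, 0, 1.2, 1], [-348, -250, -16, 0, 0, 1.3, 1], [-358, -257, -16, 0, 0, 1.346, 1], [-358, -257, -16, 0, 0, 1.346, 1]],
])

```text
time_s: 1.6
ee_pos: [420.4, 229.5, 229.6]
ee_rot: [-180.0, 0.0, 89.9]
force: [0.1, -0.7, 0.1]
gripper_width: 91.5
```

```bash
python3 - <<'E'
from h import *
s=load('scene0')
print(ray(s,407,184,137))
print(state()['qpos'].round(1),state()['ee_rot'])
for z in (230,100): print(rel((569,368,z),down(90)))
f=grab_frame('top'); save('top1',f); f=grab_frame('scene'); save('scene1',f)
E
```

```text
[576.21524606 364.73015821 137.        ]
[ 27.2   9.  100.    0.   71.   27.3] [-1.79968247e+02  8.88728496e-03  8.99148927e+01]
(array([138.8, 148.4,  -0.5]), array([-0.001,  0.   , -0.001]), 'mm', 203, 'deg', 0)
(array([138.8, 148.5, 129.5]), array([-0.001,  0.   , -0.001]), 'mm', 241, 'deg', 0)
```

View pics/top1.png

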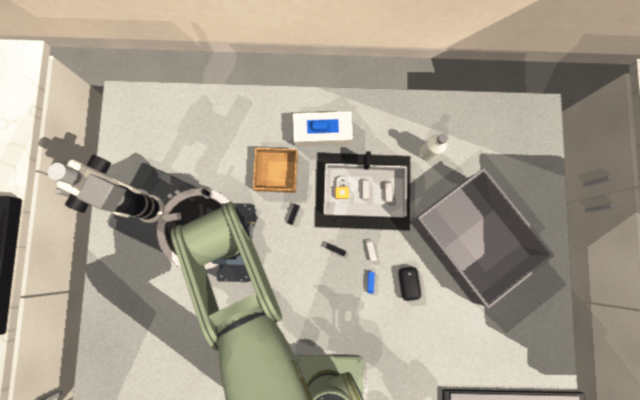

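servo_tool([
  [[20, 20, 0, 0, 0, 0, 1], [45, 48, 0, 0, 0, 0, 1], [75, 80, 0, 0, 0, 0, 1], [105, 112, 0, 0, 0, 0, 1], [128, 137, 0, 0, 0, 0, 1], [139, 148, 0, 0, 0, 0, 1], [139, 148, 15, 0, 0, 0, 1], [139, 148, 40, 0, 0, 0, 1], [139, 148, 65, 0, 0, 0, 1], [139, 148, 90, 0, 0, 0, 1], [139, 148, 115, 0, 0, 0, 1], [139, 148, 128, 0, 0, 0, 1], [139, 148, 128, 0, 0, 0, 1]],
])

```text
time_s: 3.0
ee_pos: [566.0, 369.5, 99.7]
ee_rot: [-179.8, 0.1, 90.1]
force: [-0.1, 0.4, 0.3]
gripper_width: 90.9
```

```bash
python3 - <<'E'
from h import *
print(state()['force'],state()['ee_pos'])
f=grab_frame('top'); save('top2',f); s=grab_frame('scene'); save('scene2',s)
a=cv2.resize(f['color'][150:290,100:270],None,fx=2.35,fy=2.35); b=cv2.resize(s['color'][80:220,340:520],None,fx=2.2,fy=2.35)
cv2.imwrite('pics/c5.png',np.hstack([a,b])[...,::-1])
E
```

```text
[-0.06055589  0.44418018  0.31057068] [565.95351209 369.47853975  99.72407073]
```

View pics/c5.png

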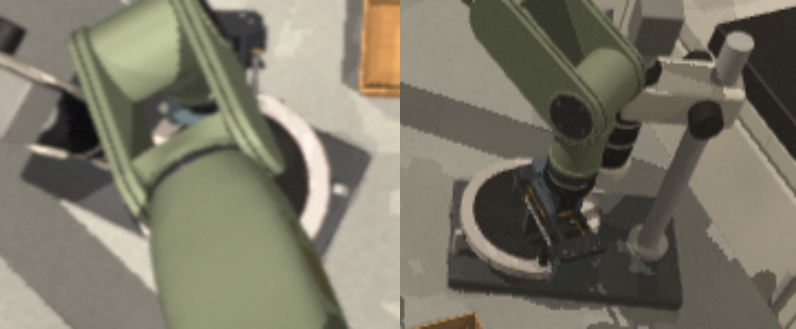

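servo_tool([
  [[0, 0, 0, 0, 0, 0, 0.6], [0, 0, 0, 0, 0, 0, 0.3], [0, 0, 0, 0, 0, 0, 0.1], [0, 0, 0, 0, 0, 0, 0.05], [0, 0, 0, 0, 0, 0, 0.05], [0, 0, 0, 0, 0, 0, 0.05], [0, 0, 0, 0, 0, 0, 0.05], [0, 0, 0, 0, 0, 0, 0.05]],
], squeeze=15)

```text
time_s: 3.9
ee_pos: [567.9, 369.2, 101.9]
ee_rot: [-180.0, -0.0, 90.0]
force: [-0.0, 0.1, 0.3]
gripper_width: 29.8
```

servo_tool([
  [[0, 0, 0, 0, 0, 0, 0.05], [0, 0, 0, 0, 0, 0, 0.05], [0, 0, 0, 0, 0, 0, 0.05], [0, 0, 0, 0, 0, 0, 0.05], [0, 0, 0, 0, 0, 0, 0.05], [0, 0, 0, 0, 0, 0, 0.05]],
], squeeze=15)

```text
time_s: 4.5
ee_pos: [570.4, 369.2, 102.0]
ee_rot: [179.7, -0.0, 90.0]
force: [5.6, 1.6, -2.6]
gripper_width: 15.8
```

```bash
python3 - <<'E'
from h import *
p0,R0=cur(); print(p0)
c=np.array([466,388.]); r=105
a0=np.degrees(np.arctan2(p0[1]-c[1],p0[0]-c[0])); print(a0,np.hypot(*(p0[:2]-c)))
q0=c+r*np.array([np.cos(np.radians(a0)),np.sin(np.radians(a0))])
for d in range(0,125,5):
    a=np.radians(a0-d); q=c+r*np.array([np.cos(a),np.sin(a)])-q0
    print(d, R0.inv().apply([*q,0]).round(0))
E
```

```text
[570.36278079 369.19165878 101.95194109]
-10.216225736278718 106.04406496110639
0 [0. 0. 0.]
5 [-9. -2. -0.]
10 [-18.  -5.  -0.]
15 [-26.  -8.  -0.]
20 [-34. -13.  -0.]
25 [-42. -18.  -0.]
30 [-49. -23.  -0.]
35 [-56. -29.  -0.]
40 [-62. -36.  -0.]
45 [-68. -43.  -0.]
50 [-73. -51.  -0.]
55 [-77. -59.  -0.]
60 [-80. -68.  -0.]
65 [-83. -77.  -0.]
70 [-85. -86.  -0.]
75 [-86. -95.  -1.]
80 [ -86. -104.   -1.]
85 [ -86. -113.   -1.]
90 [ -85. -122.   -1.]
95 [ -83. -131.   -1.]
100 [ -80. -140.   -1.]
105 [ -76. -148.   -1.]
110 [ -72. -156.   -1.]
115 [ -67. -164.   -1.]
120 [ -62. -171.   -1.]
```

servo_tool([
  [[-4, 0, 0, 0, 0, 0, 0.05], [-13, -2, 0, 0, 0, 0, 0.05], [-22, -5, 0, 0, 0, 0, 0.05], [-31, -9, 0, 0, 0, 0, 0.05], [-38, -13, 0, 0, 0, 0, 0.05], [-46, -18, 0, 0, 0, 0, 0.05], [-53, -24, 0, 0, 0, 0, 0.05], [-59, -31, 0, 0, 0, 0, 0.05], [-65, -37, 0, 0, 0, 0, 0.05], [-71, -45, 0, 0, 0, 0, 0.05], [-75, -53, 0, 0, 0, 0, 0.05], [-79, -61, 0, 0, 0, 0, 0.05], [-82, -70, 0, 0, 0, 0, 0.05], [-84, -79, 0, 0, 0, 0, 0.05], [-86, -88, 0, 0, 0, 0, 0.05], [-86, -97, 0, 0, 0, 0, 0.05], [-86, -104, 0, 0, 0, 0, 0.05], [-86, -110, 0, 0, 0, 0, 0.05], [-86, -113, 0, 0, 0, 0, 0.05], [-86, -113, 0, 0, 0, 0, 0.05]],
], squeeze=20)

```text
time_s: 6.5
ee_pos: [453.5, 282.1, 101.9]
ee_rot: [-179.9, 0.1, 90.0]
force: [0.9, -4.2, -0.3]
gripper_width: 15.2
```

```bash
python3 - <<'E'
from h import *
print(state()['force'],state()['ee_pos'],state()['gripper_width'])
p=state()['ee_pos'];print(np.degrees(np.arctan2(p[1]-388,p[0]-466)),np.hypot(p[1]-388,p[0]-466))
f=grab_frame('top'); save('top3',f); s=grab_frame('scene'); save('scene3',s)
a=cv2.resize(f['color'][150:290,100:270],None,fx=2.35,fy=2.35); b=cv2.resize(s['color'][80:220,340:520],None,fx=2.2,fy=2.35)
cv2.imwrite('pics/c6.png',np.hstack([a,b])[...,::-1])
E
```

```text
[ 0.93352672 -4.2206423  -0.2943868 ] [453.45096053 282.06149551 101.85369483] 15.194363579683891
-96.75554226215363 106.67916912690288
```

View pics/c6.png

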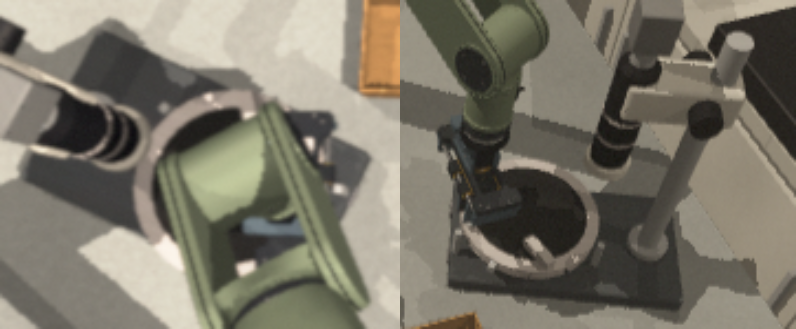

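servo_tool([
  [[0, -4, 0, 0, 0, 0, 0.05], [1, -11, 0, 0, 0, 0, 0.05], [3, -18, 0, 0, 0, 0, 0.05], [6, -27, 0, 0, 0, 0, 0.05], [10, -35, 0, 0, 0, 0, 0.05], [14, -43, 0, 0, 0, 0, 0.05], [17, -48, 0, 0, 0, 0, 0.05], [19, -51, 0, 0, 0, 0, 0.05], [21, -54, 0, 0, 0, 0, 0.05], [22, -56, 0, 0, 0, 0, 0.05], [22, -56, 0, 0, 0, 0, 0.05]],
])

```text
time_s: 7.7
ee_pos: [402.4, 303.4, 101.9]
ee_rot: [179.6, 0.2, 90.2]
force: [14.7, -10.1, -7.8]
gripper_width: 15.7
```

```bash
python3 - <<'E'
from h import *
print(state()['force'],state()['ee_pos'],state()['gripper_width'])
p=state()['ee_pos'];print(np.degrees(np.arctan2(p[1]-388,p[0]-466)),np.hypot(p[1]-388,p[0]-466))
E
```

```text
[ 14.70569337 -10.1265604   -7.80408303] [402.42634714 303.41846124 101.89115981] 15.682483506700589
-126.92946207740101 105.80947990048692
```

servo_tool([
  [[0, 0, 0, 0, 0, 0, 0.3], [0, 0, 0, 0, 0, 0, 0.5], [0, 0, 0, 0, 0, 0, 0.6], [0, 0, 0, 0, 0, 0, 0.6], [0, 0, -10, 0, 0, 0, 0.6], [0, 0, -30, 0, 0, 0, 0.6], [0, 0, -55, 0, 0, 0, 0.6], [0, 0, -80, 0, 0, 0, 0.6], [-30, 0, -105, 0, 0, 0, 0.6], [-65, 0, -125, 0, 0, 0, 0.6], [-105, 0, -135, 0, 0, 0, 0.6], [-150, 0, -140, 0, 0, 0, 0.6], [-190, -15, -140, 0, 0, 0, 0.6], [-220, -30, -140, 0, 0, 0, 0.6], [-240, -50, -140, 0, 0, 0, 0.6], [-240, -60, -140, 0, 0, 0, 0.6]],
])

```text
time_s: 9.3
ee_pos: [337.2, 63.8, 242.6]
ee_rot: [180.0, 0.0, 89.8]
force: [-0.5, 0.4, -0.1]
gripper_width: 54.8
```

```bash
cat > look.py <<'E'
from h import *
import sys
n=sys.argv[1]
f=grab_frame('top'); save('top'+n,f); s=grab_frame('scene'); save('scene'+n,s)
P=cloud(f); C=f['color'].astype(int); mn=C.min(-1); mx=C.max(-1); Z=P[...,2]
for b in blobs(f,(Z>97)&(Z<114)&(mn>90),103,amin=20,roi=(160,165,255,280)): print('stagecut',b)
for b in blobs(f,(Z>10)&(Z<40)&(mn>120),18,roi=(300,230,430,300)): print('silver',b)
for b in blobs(f,(Z>70)&(Z<115),100,amin=10,roi=(340,130,400,190)): print('grip',b)
m=(Z>128)&(Z<145); k=np.zeros_like(m);k[170:290,140:255]=1;m&=k
if m.sum(): p=P[m].mean(0); print('pin',p,m.sum(),np.degrees(np.arctan2(p[1]-388,p[0]-466)))
print(state()['ee_pos'].round(1),state()['ee_rot'].round(1))
E
python3 look.py 4
```

```text
stagecut {'px': array([219., 207.]), 'c': (527.1, 326.9), 'L': 64.6, 'W': 20.2, 'yaw': -13.9, 'area': 114.0}
silver {'px': array([371., 250.]), 'c': (419.6, -122.9), 'L': 64.2, 'W': 18.7, 'yaw': 14.6, 'area': 105.0}
grip {'px': array([367., 159.]), 'c': (683.9, -99.2), 'L': 48.7, 'W': 17.8, 'yaw': 0.5, 'area': 80.0}
pin [401.79585115 306.39062106 136.79335612] 27 -128.19301877806924
[338.1  65.5 242.7] [ 1.799e+02 -1.000e-01  9.000e+01]
```

View pics/top4.png

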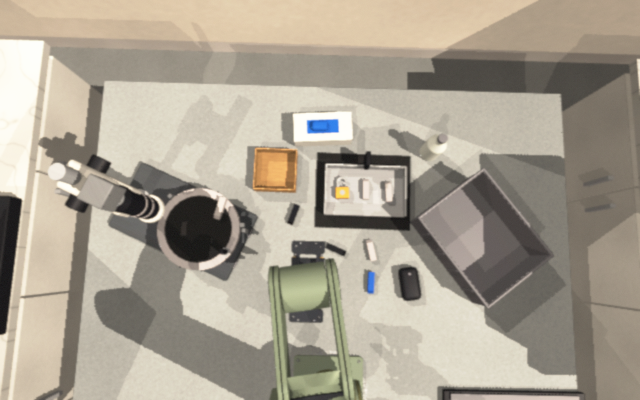

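```bash
python3 - <<'E'
from h import *
f=load('top4');hsv=cv2.cvtColor(f['color'],cv2.COLOR_RGB2HSV);mx=f['color'].max(-1)
for b in blobs(f,(hsv[...,0]<30)&(hsv[...,1]>130)&(mx>120),24,roi=(330,170,360,210)): print('padbody',b)
cv2.imwrite('pics/c7.png',cv2.resize(f['color'][150:230,310:415],None,fx=6,fy=6,interpolation=cv2.INTER_CUBIC)[...,::-1])
for z in (130,9): print(rel((595,-30,z),down(1)))
E
```

```text
padbody {'px': array([342., 192.]), 'c': (594.0, -30.1), 'L': 40.5, 'W': 34.6, 'yaw': -88.4, 'area': 123.5}
(array([-95.4, 256.8, 112.9]), array([ 0.   , -0.002,  1.553]), 'mm', 296, 'deg', 89)
(array([-95.6, 256.6, 233.9]), array([ 0.   , -0.002,  1.553]), 'mm', 360, 'deg', 89)
```

View pics/c7.png

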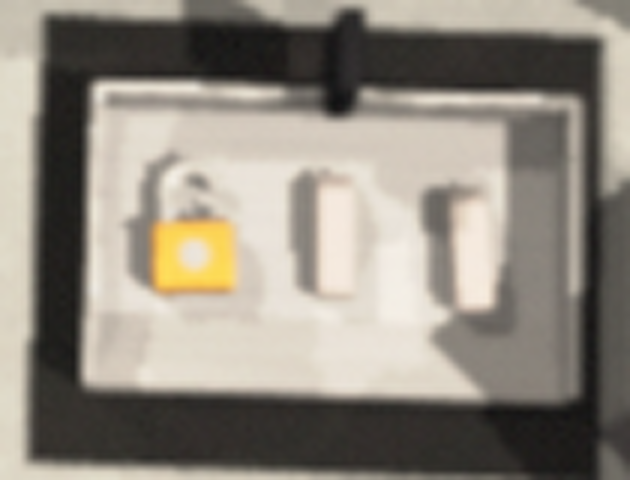

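servo_tool([
  [[-7, 18, 5, 0, 0, 0.12, 0.66], [-15, 40, 15, 0, 0, 0.26, 0.66], [-25, 65, 30, 0, 0, 0.4, 0.66], [-34, 90, 45, 0, 0, 0.54, 0.66], [-43, 115, 55, 0, 0, 0.68, 0.66], [-52, 140, 65, 0, 0, 0.82, 0.66], [-61, 165, 75, 0, 0, 0.96, 0.66], [-70, 190, 85, 0, 0, 1.1, 0.66], [-79, 215, 95, 0, 0, 1.24, 0.66], [-87, 235, 105, 0, 0, 1.38, 0.66], [-93, 250, 113, 0, 0, 1.5, 0.66], [-95, 257, 113, 0, 0, 1.553, 0.66], [-95, 257, 120, 0, 0, 1.553, 0.66], [-95, 257, 140, 0, 0, 1.553, 0.66], [-95, 257, 165, 0, 0, 1.553, 0.66], [-95, 257, 185, 0, 0, 1.553, 0.66], [-95, 257, 200, 0, 0, 1.553, 0.66], [-95, 257, 205, 0, 0, 1.553, 0.66], [-95, 257, 205, 0, 0, 1.553, 0.66]],
])

```text
time_s: 11.3
ee_pos: [595.5, -28.9, 36.1]
ee_rot: [-180.0, 0.1, 1.1]
force: [-0.2, -0.7, 0.3]
gripper_width: 60.5
```

```bash
python3 - <<'E'
from h import *
print(state()['force'],state()['gripper_width'])
print(rel((595,-30,10),down(1)))
E
```

```text
[-0.21735089 -0.72951791  0.30511228] 60.47742977430608
(array([-0.5,  1.1, 26.1]), array([-0.   ,  0.002,  0.002]), 'mm', 26, 'deg', 0)
```

servo_tool([
  [[0, 1, 8, 0, 0, 0, 0.66], [0, 1, 16, 0, 0, 0, 0.66], [0, 1, 23, 0, 0, 0, 0.66], [0, 1, 26, 0, 0, 0, 0.66], [0, 1, 26, 0, 0, 0, 0.5], [0, 1, 26, 0, 0, 0, 0.4], [0, 1, 26, 0, 0, 0, 0.35], [0, 1, 26, 0, 0, 0, 0.35], [0, 1, 26, 0, 0, 0, 0.35]],
], squeeze=30)

```text
time_s: 12.2
ee_pos: [596.1, -30.9, 11.2]
ee_rot: [180.0, -0.0, 1.0]
force: [0.5, -0.5, -0.3]
gripper_width: 42.0
```

servo_tool([
  [[0, 0, -12, 0, 0, 0, 0.35], [0, 0, -35, 0, 0, 0, 0.35], [0, 0, -65, 0, 0, 0, 0.35], [0, -10, -90, 0, 0, 0, 0.35], [5, -30, -105, 0, 0, 0, 0.35], [10, -55, -110, 0, 0, 0, 0.35], [18, -85, -110, 0, 0, 0, 0.35], [26, -115, -110, 0, 0, 0, 0.35], [33, -145, -110, 0, 0, 0, 0.35], [39, -175, -110, 0, 0, 0, 0.35], [44, -198, -110, 0, 0, 0, 0.35], [45, -208, -110, 0, 0, 0, 0.35], [45, -209, -100, 0, 0, 0, 0.35], [45, -209, -80, 0, 0, 0, 0.35], [45, -209, -55, 0, 0, 0, 0.35], [45, -209, -35, 0, 0, 0, 0.35], [45, -209, -20, 0, 0, 0, 0.35], [45, -209, -20, 0, 0, 0, 0.35]],
])

```text
time_s: 14.0
ee_pos: [635.1, 177.4, 28.3]
ee_rot: [179.9, 0.3, 1.0]
force: [-0.9, 0.4, -1.7]
gripper_width: 41.8
```

```bash
python3 - <<'E'
from h import *
print(state()['force'],state()['gripper_width'])
print(rel((641,178,10),down(1)))
E
```

```text
[-0.86146436  0.35263745 -1.69202515] 41.76440708291095
(array([ 6. , -0.5, 18.2]), array([ 0.002,  0.006, -0.001]), 'mm', 19, 'deg', 0)
```

servo_tool([
  [[0, 0, 6, 0, 0, 0, 0.35], [0, 0, 13, 0, 0, 0, 0.35], [0, 0, 18, 0, 0, 0, 0.35], [0, 0, 19, 0, 0, 0, 0.35], [0, 0, 19, 0, 0, 0, 0.5], [0, 0, 19, 0, 0, 0, 0.65], [0, 0, 19, 0, 0, 0, 0.65], [0, 0, 10, 0, 0, 0, 0.65], [0, 0, -10, 0, 0, 0, 0.65], [0, 0, -40, 0, 0, 0, 0.65], [0, 0, -80, 0, 0, 0, 0.65], [0, 0, -120, 0, 0, 0, 0.65], [-10, 0, -150, 0, 0, 0, 0.65], [-40, 0, -170, 0, 0, 0, 0.65], [-80, 0, -180, 0, 0, 0, 0.65], [-120, 0, -180, 0, 0, 0, 0.65], [-160, 0, -180, 0, 0, 0, 0.65], [-180, 0, -180, 0, 0, 0, 0.65], [-180, 0, -180, 0, 0, 0, 0.65]],
])

```text
time_s: 15.9
ee_pos: [454.7, 175.6, 212.2]
ee_rot: [-180.0, -0.0, 1.1]
force: [0.7, 0.6, 1.0]
gripper_width: 59.3
```

```bash
python3 look.py 5; python3 - <<'E'
from h import *
f=load('top5');s=load('scene5')
cv2.imwrite('pics/c8.png',np.hstack([cv2.resize(f['color'][130:230,240:420],(400,300)),cv2.resize(s['color'][190:310,230:410],(400,300))])[...,::-1])
for z in (150,88): print(rel((527,327,z),down(166)))
E
```

```text
stagecut {'px': array([221., 200.]), 'c': (547.8, 321.9), 'L': 20.5, 'W': 20.1, 'yaw': 1.6, 'area': 34.5}
silver {'px': array([371., 250.]), 'c': (419.5, -122.8), 'L': 64.0, 'W': 19.2, 'yaw': 13.7, 'area': 102.5}
grip {'px': array([367., 159.]), 'c': (683.9, -99.2), 'L': 48.7, 'W': 17.8, 'yaw': 0.5, 'area': 79.0}
[457.9 176.  212. ] [-180.    -0.2    1. ]
(array([  71.6, -149.7,   62.3]), array([ 4.000e-03, -2.000e-03, -2.879e+00]), 'mm', 177, 'deg', 165)
(array([  71.5, -149.6,  124.3]), array([ 4.000e-03, -2.000e-03, -2.879e+00]), 'mm', 207, 'deg', 165)
```

View pics/c8.png

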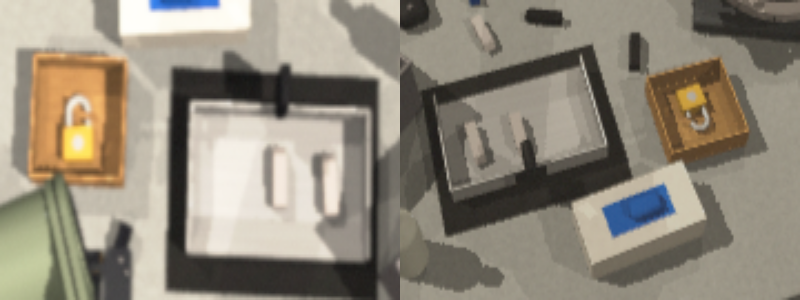

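```bash
python3 - <<'E'
from h import *
for z in (150,89): print(rel((527,326,z),down(-14)))
E
```

```text
(array([  71.6, -148.7,   62.3]), array([-0.001, -0.003,  0.263]), 'mm', 176, 'deg', 15)
(array([  71.4, -148.6,  123.3]), array([-0.001, -0.003,  0.263]), 'mm', 206, 'deg', 15)
```

servo_tool([
  [[5, -12, 0, 0, 0, 0.03, 0.6], [15, -35, 5, 0, 0, 0.07, 0.6], [28, -60, 15, 0, 0, 0.12, 0.6], [40, -88, 25, 0, 0, 0.17, 0.6], [55, -115, 38, 0, 0, 0.22, 0.6], [66, -138, 50, 0, 0, 0.25, 0.6], [71, -148, 60, 0, 0, 0.263, 0.6], [71, -148, 75, 0, 0, 0.263, 0.6], [71, -148, 92, 0, 0, 0.263, 0.6], [71, -148, 107, 0, 0, 0.263, 0.6], [71, -148, 117, 0, 0, 0.263, 0.6], [71, -148, 122, 0, 0, 0.263, 0.6], [71, -148, 122, 0, 0, 0.263, 0.6]],
])

```text
time_s: 17.3
ee_pos: [525.6, 324.7, 88.4]
ee_rot: [180.0, 0.0, -14.1]
force: [-0.0, -1.1, 0.0]
gripper_width: 54.8
```

```bash
python3 - <<'E'
from h import *
print(state()['force'],state()['gripper_width'])
print(rel((527,326,90),down(-14)))
f=grab_frame('top'); save('top6',f); s=grab_frame('scene'); save('scene6',s)
a=cv2.resize(f['color'][150:290,100:270],None,fx=2.35,fy=2.35); b=cv2.resize(s['color'][80:220,340:520],None,fx=2.2,fy=2.35)
cv2.imwrite('pics/c9.png',np.hstack([a,b])[...,::-1])
E
```

```text
[-0.0232784  -1.0631052   0.01526233] 54.76305581193764
(array([ 1. , -1.6, -1.6]), array([ 0.001,  0.001, -0.001]), 'mm', 2, 'deg', 0)
```

View pics/c9.png

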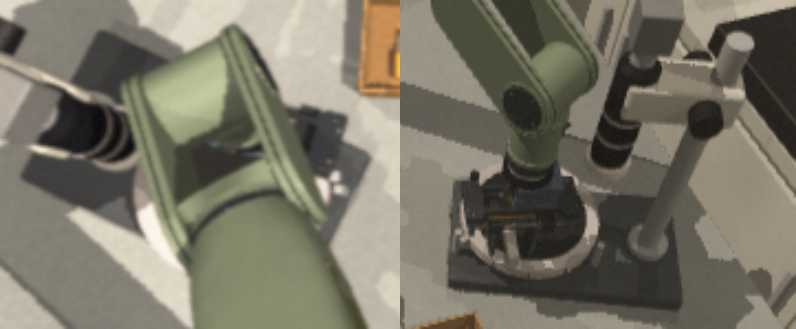

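servo_tool([
  [[0, 0, 0, 0, 0, 0, 0.4], [0, 0, 0, 0, 0, 0, 0.2], [0, 0, 0, 0, 0, 0, 0.1], [0, 0, 0, 0, 0, 0, 0.1], [0, 0, 0, 0, 0, 0, 0.1], [0, 0, 0, 0, 0, 0, 0.1], [0, 0, 0, 0, 0, 0, 0.1], [0, 0, -8, 0, 0, 0, 0.1], [0, 0, -25, 0, 0, 0, 0.1], [0, 0, -45, 0, 0, 0, 0.1], [0, 0, -65, 0, 0, 0, 0.1], [0, 0, -80, 0, 0, 0, 0.1]],
], squeeze=25)

```text
time_s: 18.6
ee_pos: [525.9, 325.1, 170.8]
ee_rot: [-179.9, -0.1, -14.0]
force: [-0.4, -0.0, -0.0]
gripper_width: 18.2
```

```bash
python3 look.py 7;python3 - <<'E'
from h import *
print(state()['force'],state()['gripper_width'])
for z in (150,16):print(rel((606,-40,z),down(0)))
E
```

```text
silver {'px': array([370., 249.]), 'c': (419.6, -122.9), 'L': 64.2, 'W': 18.7, 'yaw': 14.6, 'area': 101.5}
grip {'px': array([367., 159.]), 'c': (683.9, -99.2), 'L': 48.7, 'W': 17.8, 'yaw': 0.5, 'area': 78.0}
[526.8 325.7 171.8] [-179.8   -0.2  -14.1]
[0.32958367 0.1613206  0.22515674] 18.074215128691595
(array([165.5, 335.6,  21.1]), array([-0.003, -0.004, -0.245]), 'mm', 375, 'deg', 14)
(array([165. , 336.1, 155.1]), array([-0.003, -0.004, -0.245]), 'mm', 405, 'deg', 14)
```

servo_tool([
  [[8, 16, 0, 0, 0, -0.01, 0.1], [22, 46, 0, 0, 0, -0.03, 0.1], [40, 84, 0, 0, 0, -0.06, 0.1], [60, 124, 0, 0, 0, -0.1, 0.1], [80, 164, 0, 0, 0, -0.13, 0.1], [100, 204, 5, 0, 0, -0.16, 0.1], [120, 244, 10, 0, 0, -0.19, 0.1], [140, 284, 15, 0, 0, -0.22, 0.1], [155, 322, 20, 0, 0, -0.24, 0.1], [159, 344, 30, 0, 0, -0.245, 0.1], [161, 352, 45, 0, 0, -0.245, 0.1], [161, 352, 65, 0, 0, -0.245, 0.1], [161, 352, 90, 0, 0, -0.245, 0.1], [161, 352, 115, 0, 0, -0.245, 0.1], [161, 352, 130, 0, 0, -0.245, 0.1], [161, 352, 130, 0, 0, -0.245, 0.1], [161, 352, 130, 0, 0, -0.245, 0.1]],
])

```text
time_s: 20.4
ee_pos: [596.1, -55.5, 38.7]
ee_rot: [-180.0, 0.1, -0.0]
force: [-0.0, 0.7, 0.6]
gripper_width: 17.7
```

```bash
python3 - <<'E'
from h import *
print(state()['force'],state()['gripper_width'])
for z in (10,):print(rel((606,-57,z),down(0)))
f=grab_frame('top'); save('top8',f); s=grab_frame('scene'); save('scene8',s)
cv2.imwrite('pics/c10.png',np.hstack([cv2.resize(f['color'][130:260,240:420],(400,300)),cv2.resize(s['color'][190:310,230:410],(400,300))])[...,::-1])
E
```

```text
[-0.01691379  0.66626176  0.6076801 ] 17.69658844663365
(array([ 9.9,  1.5, 28.6]), array([-0.   ,  0.001, -0.   ]), 'mm', 30, 'deg', 0)
```

View pics/c10.png

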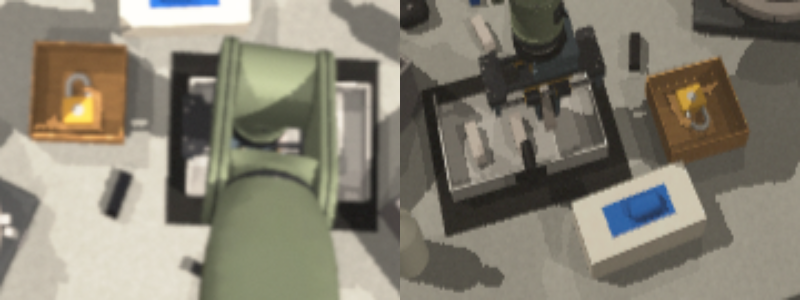

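servo_tool([
  [[4, 1, 8, 0, 0, 0, 0.1], [8, 1, 17, 0, 0, 0, 0.1], [8, 1, 24, 0, 0, 0, 0.1], [8, 1, 28, 0, 0, 0, 0.1], [8, 1, 28, 0, 0, 0, 0.1], [8, 1, 28, 0, 0, 0, 0.25], [8, 1, 28, 0, 0, 0, 0.35], [8, 1, 28, 0, 0, 0, 0.35], [8, 1, 15, 0, 0, 0, 0.35], [8, 1, -10, 0, 0, 0, 0.35], [8, 1, -45, 0, 0, 0, 0.35], [-20, 1, -80, 0, 0, 0, 0.5], [-60, 10, -100, 0, 0, 0, 0.6], [-100, 15, -110, 0, 0, 0, 0.6], [-150, 20, -120, 0, 0, 0, 0.6], [-200, 25, -120, 0, 0, 0, 0.6], [-240, 20, -120, 0, 0, 0, 0.6], [-260, 0, -120, 0, 0, 0, 0.6], [-260, -30, -120, 0, 0, 0, 0.6], [-260, -50, -120, 0, 0, 0, 0.6]],
])

```text
time_s: 22.5
ee_pos: [335.7, -4.6, 160.2]
ee_rot: [-180.0, -0.2, -0.1]
force: [0.7, 0.5, 0.2]
gripper_width: 54.9
```

```bash
python3 look.py 9; python3 - <<'E'
from h import *
f=load('top9');s=load('scene9')
cv2.imwrite('pics/c11.png',np.hstack([cv2.resize(f['color'][130:310,240:440],(400,360)),cv2.resize(s['color'][150:310,220:400],(400,360))])[...,::-1])
E
```

```text
silver {'px': array([371., 250.]), 'c': (419.6, -122.9), 'L': 64.2, 'W': 18.7, 'yaw': 14.8, 'area': 105.0}
grip {'px': array([367., 159.]), 'c': (683.9, -99.2), 'L': 48.7, 'W': 17.8, 'yaw': 0.5, 'area': 77.5}
pin [401.68396704 306.77965823 136.26295052] 26 -128.37468143014152
[336.3  -4.2 160. ] [-1.8e+02 -1.0e-01  2.0e-01]
```

View pics/c11.png

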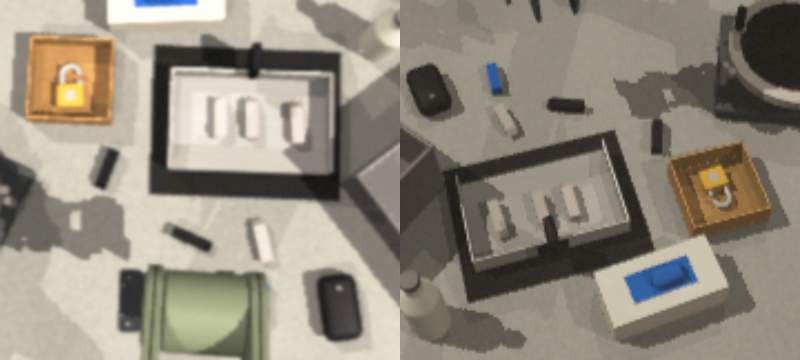

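```bash
python3 - <<'E'
from h import *
for z in (100,5):print(rel((419,-123,z),down(14)))
E
```

```text
(array([ 82.3, 119. ,  60.2]), array([-0.   , -0.002, -0.241]), 'mm', 157, 'deg', 14)
(array([ 82. , 119.1, 155.2]), array([-0.   , -0.002, -0.241]), 'mm', 212, 'deg', 14)
```

servo_tool([
  [[8, 12, 3, 0, 0, -0.02, 0.55], [22, 32, 10, 0, 0, -0.06, 0.55], [38, 56, 22, 0, 0, -0.11, 0.55], [55, 80, 36, 0, 0, -0.16, 0.55], [70, 102, 48, 0, 0, -0.2, 0.55], [80, 116, 60, 0, 0, -0.241, 0.55], [82, 119, 80, 0, 0, -0.241, 0.55], [82, 119, 105, 0, 0, -0.241, 0.55], [82, 119, 128, 0, 0, -0.241, 0.55], [82, 119, 145, 0, 0, -0.241, 0.55], [82, 119, 154, 0, 0, -0.241, 0.55], [82, 119, 154, 0, 0, -0.241, 0.55], [82, 119, 154, 0, 0, -0.241, 0.3], [82, 119, 154, 0, 0, -0.241, 0.1], [82, 119, 154, 0, 0, -0.241, 0.1], [82, 119, 154, 0, 0, -0.241, 0.1], [82, 119, 154, 0, 0, -0.241, 0.1], [82, 119, 154, 0, 0, -0.241, 0.1]],
])

```text
time_s: 24.4
ee_pos: [418.6, -124.6, 5.4]
ee_rot: [180.0, -0.0, 13.8]
force: [0.6, 0.2, 5.1]
gripper_width: 17.6
```

```bash
python3 - <<'E'
from h import *
print(state()['force'],state()['gripper_width'],state()['ee_pos'])
for z in (150,10.5):print(rel((606,-14,z),down(0)))
E
```

```text
[0.61997216 0.21960583 5.08901708] 17.58399838434866 [ 418.60841219 -124.56790366    5.39526501]
(array([ 208.5,  -62.6, -144.5]), array([ 0.   , -0.001,  0.241]), 'mm', 261, 'deg', 14)
(array([208.4, -62.6,  -5. ]), array([ 0.   , -0.001,  0.241]), 'mm', 218, 'deg', 14)
```

servo_tool([
  [[0, 0, -8, 0, 0, 0, 0.1], [0, 0, -28, 0, 0, 0, 0.1], [0, 0, -55, 0, 0, 0, 0.1], [10, -3, -85, 0, 0, 0.02, 0.1], [30, -9, -105, 0, 0, 0.05, 0.1], [55, -16, -115, 0, 0, 0.09, 0.1], [85, -25, -120, 0, 0, 0.13, 0.1], [120, -36, -120, 0, 0, 0.17, 0.1], [155, -47, -115, 0, 0, 0.21, 0.1], [185, -56, -105, 0, 0, 0.241, 0.1], [203, -61, -90, 0, 0, 0.241, 0.1], [209, -63, -70, 0, 0, 0.241, 0.1], [209, -63, -50, 0, 0, 0.241, 0.1], [209, -63, -38, 0, 0, 0.241, 0.1], [209, -63, -35, 0, 0, 0.241, 0.1], [209, -63, -35, 0, 0, 0.241, 0.1]],
])

```text
time_s: 26.0
ee_pos: [606.0, -13.6, 40.0]
ee_rot: [-180.0, 0.0, -0.0]
force: [0.0, -0.1, -1.4]
gripper_width: 17.6
```

```bash
python3 - <<'E'
from h import *
print(state()['force'],state()['gripper_width'],state()['ee_pos'])
for z in (11,):print(rel((606,-14,z),down(0)))
f=grab_frame('top'); save('top10',f); s=grab_frame('scene'); save('scene10',s)
cv2.imwrite('pics/c12.png',np.hstack([cv2.resize(f['color'][130:310,240:440],(400,360)),cv2.resize(s['color'][150:310,220:400],(400,360))])[...,::-1])
E
```

```text
[ 0.01567194 -0.08677482 -1.43439474] 17.607109899625943 [606.04728057 -13.58898836  39.99881758]
(array([-0. ,  0.4, 29. ]), array([-0.,  0., -0.]), 'mm', 29, 'deg', 0)
```

View pics/c12.png

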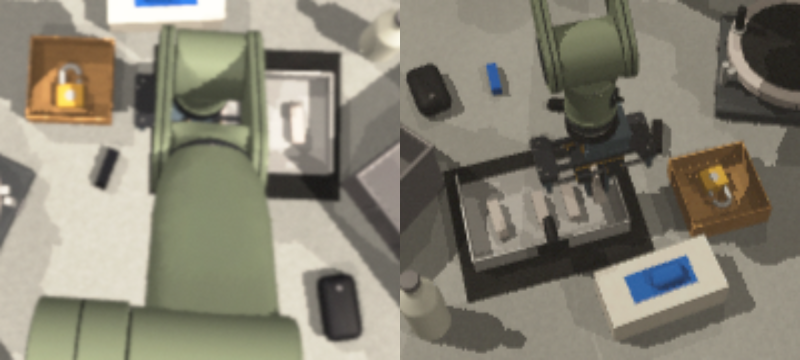

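servo_tool([
  [[0, 0, 8, 0, 0, 0, 0.1], [0, 0, 17, 0, 0, 0, 0.1], [0, 0, 25, 0, 0, 0, 0.1], [0, 0, 29, 0, 0, 0, 0.1], [0, 0, 29, 0, 0, 0, 0.1], [0, 0, 29, 0, 0, 0, 0.22], [0, 0, 29, 0, 0, 0, 0.32], [0, 0, 29, 0, 0, 0, 0.32], [0, 0, 15, 0, 0, 0, 0.32], [0, 0, -10, 0, 0, 0, 0.32], [0, 0, -50, 0, 0, 0, 0.32], [-10, 0, -90, 0, 0, 0, 0.4], [-50, 0, -120, 0, 0, 0, 0.5], [-90, 0, -130, 0, 0, 0, 0.6], [-130, 0, -130, 0, 0, 0, 0.6], [-170, 0, -130, 0, 0, 0, 0.6], [-200, 0, -130, 0, 0, 0, 0.6], [-210, 0, -130, 0, 0, 0, 0.6]],
])

```text
time_s: 27.9
ee_pos: [393.3, -13.3, 170.9]
ee_rot: [-180.0, -0.0, -0.0]
force: [0.7, 0.4, 0.7]
gripper_width: 54.5
```

```bash
python3 look.py 11; python3 - <<'E'
from h import *
f=load('top11');s=load('scene11')
cv2.imwrite('pics/c13.png',np.hstack([cv2.resize(f['color'][130:310,240:440],(400,360)),cv2.resize(s['color'][150:310,220:400],(400,360))])[...,::-1])
P=cloud(f);Z=P[...,2];C=f['color'];mx=C.max(-1)
m=(Z>85)&(Z<110);k=np.zeros_like(m);k[130:190,345:390]=1;m&=k
print('gripcloud',P[m].min(0),P[m].max(0),np.median(P[m],0))
for b in blobs(f,(mx<60)&(Z<20),2,amin=100,roi=(305,140,420,240)): print('mat',b)
for b in blobs(s,(cloud(s)[...,2]>90)&(cloud(s)[...,2]<110),100,amin=10,roi=(270,220,310,270)): print('grip scene',b)
E
```

```text
grip {'px': array([367., 159.]), 'c': (683.9, -99.2), 'L': 48.7, 'W': 17.8, 'yaw': 0.5, 'area': 79.0}
pin [401.76933275 307.03427477 136.48064932] 25 -128.42520991960768
[395.9 -13.4 171.1] [ 1.8e+02 -1.0e-01 -0.0e+00]
gripcloud [ 664.41278999 -108.83299695   87.91110767] [709.0796635  -93.34053997 105.02808151] [ 685.95034502 -101.69003888   98.60474762]
mat {'px': array([390., 160.]), 'c': (705.3, -183.2), 'L': 119.4, 'W': 29.5, 'yaw': 88.7, 'area': 266.0}
mat {'px': array([358., 197.]), 'c': (606.1, -98.9), 'L': 296.2, 'W': 234.1, 'yaw': 88.9, 'area': 1612.5}
grip scene {'px': array([288., 252.]), 'c': (695.5, -104.5), 'L': 47.1, 'W': 15.5, 'yaw': 2.3, 'area': 48.0}
```

View pics/c13.png

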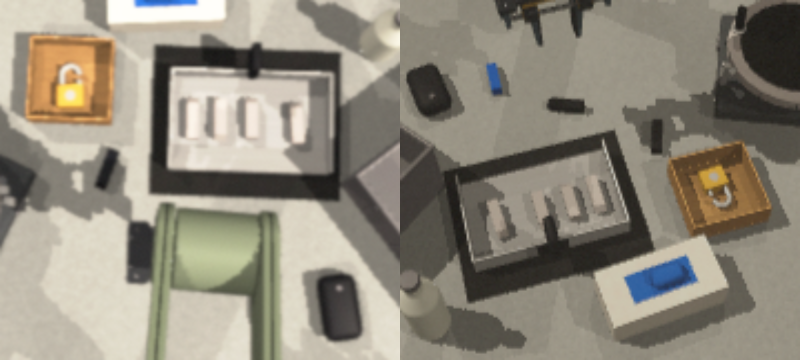

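```bash
python3 - <<'E'
from h import *
for z in (170,63):print(rel((685,-101,z),down(0)))
E
```

```text
(array([289.1,  87.5,   1.8]), array([ 0.   , -0.002, -0.   ]), 'mm', 302, 'deg', 0)
(array([288.9,  87.5, 108.8]), array([ 0.   , -0.002, -0.   ]), 'mm', 321, 'deg', 0)
```

servo_tool([
  [[15, 5, 0, 0, 0, 0, 0.5], [45, 14, 0, 0, 0, 0, 0.5], [85, 26, 0, 0, 0, 0, 0.5], [125, 38, 0, 0, 0, 0, 0.5], [165, 50, 0, 0, 0, 0, 0.5], [205, 62, 0, 0, 0, 0, 0.5], [245, 74, 0, 0, 0, 0, 0.5], [275, 84, 0, 0, 0, 0, 0.5], [289, 88, 0, 0, 0, 0, 0.5], [289, 88, 5, 0, 0, 0, 0.5], [289, 88, 20, 0, 0, 0, 0.5], [289, 88, 40, 0, 0, 0, 0.5], [289, 88, 55, 0, 0, 0, 0.5], [289, 88, 55, 0, 0, 0, 0.5], [289, 88, 55, 0, 0, 0, 0.5]],
])

```text
time_s: 29.5
ee_pos: [685.5, -101.5, 114.6]
ee_rot: [-180.0, 0.0, -0.0]
force: [0.2, -0.5, 0.1]
gripper_width: 45.5
```

```bash
python3 - <<'E'
from h import *
print(state()['force'],state()['gripper_width'],state()['ee_pos'])
print(rel((685,-101,63),down(0)))
f=grab_frame('top'); save('top12',f); s=grab_frame('scene'); save('scene12',s)
cv2.imwrite('pics/c14.png',np.hstack([cv2.resize(f['color'][130:310,240:440],(400,360)),cv2.resize(s['color'][180:300,230:350],(400,360))])[...,::-1])
E
```

```text
[ 0.21804057 -0.45206656  0.10341875] 45.4607326167085 [ 685.48356825 -101.46541638  114.56113175]
(array([-0.5, -0.5, 51.6]), array([-0.,  0., -0.]), 'mm', 52, 'deg', 0)
```

View pics/c14.png

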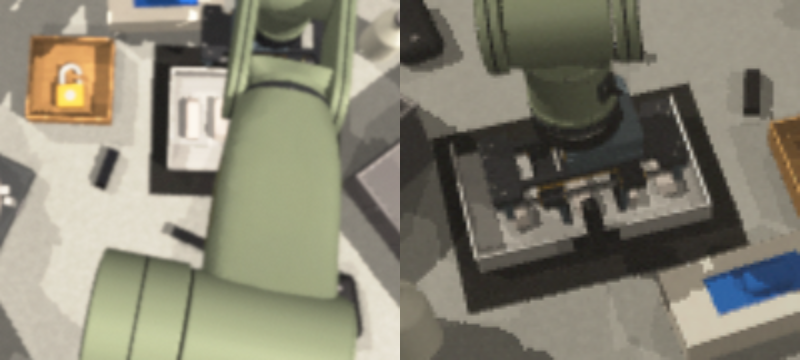

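servo_tool([
  [[0, 0, 10, 0, 0, 0, 0.5], [0, 0, 25, 0, 0, 0, 0.5], [0, 0, 40, 0, 0, 0, 0.5], [0, 0, 50, 0, 0, 0, 0.5], [0, 0, 52, 0, 0, 0, 0.5], [0, 0, 52, 0, 0, 0, 0.3], [0, 0, 52, 0, 0, 0, 0.1], [0, 0, 52, 0, 0, 0, 0.05], [0, 0, 52, 0, 0, 0, 0.05], [0, 0, 52, 0, 0, 0, 0.05], [0, 0, 52, 0, 0, 0, 0.05], [0, 0, 52, 0, 0, 0, 0.05]],
], squeeze=58)

```text
time_s: 30.8
ee_pos: [685.7, -101.8, 63.7]
ee_rot: [180.0, -0.1, -0.0]
force: [0.3, -1.7, 3.4]
gripper_width: 15.7
```

Gripped (15.7 mm). Lift a little and check.

servo_tool([
  [[0, 0, -3, 0, 0, 0, 0.05], [0, 0, -10, 0, 0, 0, 0.05], [0, 0, -25, 0, 0, 0, 0.05], [0, 0, -45, 0, 0, 0, 0.05], [0, 0, -70, 0, 0, 0, 0.05], [0, 0, -100, 0, 0, 0, 0.05], [0, 0, -130, 0, 0, 0, 0.05], [0, 0, -160, 0, 0, 0, 0.05], [0, 0, -185, 0, 0, 0, 0.05], [0, 0, -197, 0, 0, 0, 0.05], [0, 0, -200, 0, 0, 0, 0.05], [0, 0, -200, 0, 0, 0, 0.05]],
], squeeze=58)

```text
time_s: 32.0
ee_pos: [684.9, -101.4, 262.4]
ee_rot: [-180.0, 0.1, -0.0]
force: [0.4, 0.7, -4.6]
gripper_width: 15.8
```

```bash
python3 - <<'E'
from h import *
print(state()['force'],state()['torque'],state()['gripper_width'],state()['ee_pos'])
f=grab_frame('top'); save('top13',f); s=grab_frame('scene'); save('scene13',s)
cv2.imwrite('pics/c15.png',np.hstack([cv2.resize(f['color'][100:310,240:440],(400,400)),cv2.resize(s['color'][120:300,200:400],(400,400))])[...,::-1])
P=cloud(f);Z=P[...,2]
for b in blobs(f,(Z>100)&(Z<136),120,amin=200,roi=(400,150,570,320)): print('bin',b)
c=np.array([462,-434.]);u=np.array([np.cos(np.radians(-52)),np.sin(np.radians(-52))])
p,_=cur(); p=np.array([p[0],p[1],p[2]])
print(rel((*(c+120*u),262),down(-52),p,down(0)))
for k in np.linspace(0,1,13):
    th=72*k; T=c+(120-60*k)*u; z=262+50*k
    R=down(-52)*Ro.from_rotvec([0,np.radians(th),0])
    print(round(th),T.round(),round(z),rel((*T,z),R,np.array([*(c+120*u),262]),down(-52))[:2])
E
```

```text
[ 0.40803978  0.6983081  -4.62357229] [-0.0244714  -0.11477366 -0.02583041] 15.807346349104288 [ 684.85862918 -101.3849982   262.37066346]
bin {'px': array([483., 238.]), 'c': (461.6, -433.8), 'L': 318.5, 'W': 254.3, 'yaw': 37.8, 'area': 9579.0}
(array([-148.6,  427.2,   -1. ]), array([ 0.   , -0.   ,  0.908]), 'mm', 452, 'deg', 52)
0 [ 536. -529.] 262 (array([0., 0., 0.]), array([0., 0., 0.]))
6 [ 533. -525.] 266 (array([-5. ,  0. , -4.2]), array([-0.   ,  0.105,  0.   ]))
12 [ 530. -521.] 270 (array([-10. ,  -0. ,  -8.3]), array([-0.   ,  0.209,  0.   ]))
18 [ 527. -517.] 274 (array([-15. ,  -0. , -12.5]), array([0.   , 0.314, 0.   ]))
24 [ 524. -513.] 279 (array([-20. ,  -0. , -16.7]), array([ 0.   ,  0.419, -0.   ]))
30 [ 520. -509.] 283 (array([-25. ,   0. , -20.8]), array([-0.   ,  0.524,  0.   ]))
36 [ 517. -505.] 287 (array([-30.,  -0., -25.]), array([-0.   ,  0.628,  0.   ]))
42 [ 514. -501.] 291 (array([-35. ,  -0. , -29.2]), array([ 0.   ,  0.733, -0.   ]))
48 [ 511. -497.] 295 (array([-40. ,   0. , -33.3]), array([ 0.   ,  0.838, -0.   ]))
54 [ 508. -493.] 300 (array([-45. ,  -0. , -37.5]), array([0.   , 0.942, 0.   ]))
60 [ 505. -489.] 304 (array([-50. ,   0. , -41.7]), array([0.   , 1.047, 0.   ]))
66 [ 502. -485.] 308 (array([-55. ,  -0. , -45.8]), array([-0.   ,  1.152, -0.   ]))
72 [ 499. -481.] 312 (array([-60.,   0., -50.]), array([-0.   ,  1.257, -0.   ]))
```

View pics/c15.png

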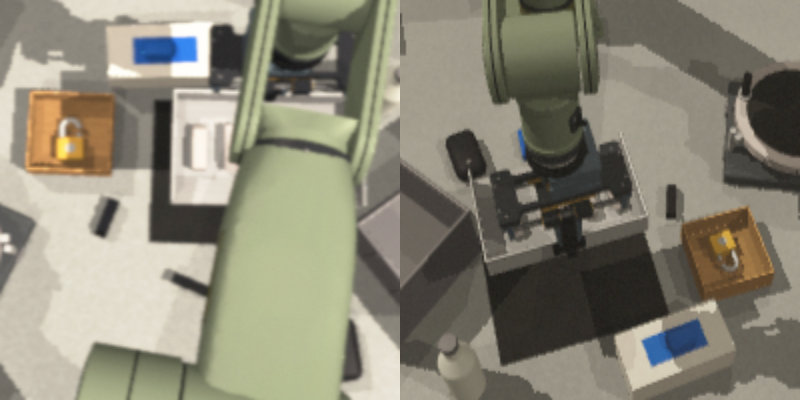

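servo_tool([
  [[-1, 3, 0, 0, 0, 0.01, 0.05], [-4, 12, 0, 0, 0, 0.03, 0.05], [-9, 26, 0, 0, 0, 0.06, 0.05], [-16, 45, 0, 0, 0, 0.1, 0.05], [-24, 68, 0, 0, 0, 0.15, 0.05], [-33, 94, 0, 0, 0, 0.2, 0.05], [-42, 122, 0, 0, 0, 0.26, 0.05], [-52, 151, 0, 0, 0, 0.32, 0.05], [-63, 181, 0, 0, 0, 0.385, 0.05], [-74, 212, 0, 0, 0, 0.45, 0.05], [-85, 243, 0, 0, 0, 0.515, 0.05], [-95, 273, 0, 0, 0, 0.58, 0.05], [-105, 303, 0, 0, 0, 0.645, 0.05], [-115, 331, 0, 0, 0, 0.705, 0.05], [-124, 357, 0, 0, 0, 0.76, 0.05], [-132, 380, 0, 0, 0, 0.81, 0.05], [-139, 399, 0, 0, 0, 0.85, 0.05], [-144, 413, 0, 0, 0, 0.88, 0.05], [-147, 423, 0, 0, 0, 0.9, 0.05], [-149, 427, 0, 0, 0, 0.908, 0.05]],
], squeeze=60)

```text
time_s: 34.1
ee_pos: [535.7, -529.4, 262.7]
ee_rot: [-180.0, 0.0, -52.1]
force: [0.1, 0.4, -5.9]
gripper_width: 15.6
```

```bash
python3 - <<'E'
from h import *
print(state()['force'],state()['torque'],state()['gripper_width'],state()['ee_pos'],state()['ee_rot'],state()['qpos'].round(0))
f=grab_frame('top'); save('top14',f); s=grab_frame('scene'); save('scene14',s)
cv2.imwrite('pics/c16.png',np.hstack([cv2.resize(f['color'][130:330,360:580],(400,400)),cv2.resize(s['color'][120:300,100:300],(400,400))])[...,::-1])
E
```

```text
[ 0.07471889  0.44297527 -5.89309876] [-0.18369967  0.01429571 -0.016017  ] 15.560666256013295 [ 535.68689865 -529.37947316  262.68196444] [-1.79996368e+02  1.05810322e-02 -5.21220028e+01] [-46.  35.  56.   0.  90.  97.]
```

View pics/c16.png

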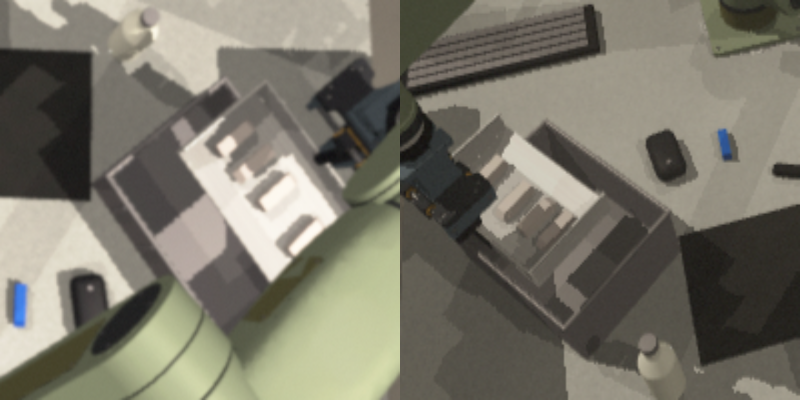

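servo_tool([
  [[-2, 0, -1, 0, 0.03, 0, 0.05], [-5, 0, -4, 0, 0.09, 0, 0.05], [-8, 0, -6, 0, 0.16, 0, 0.05], [-11, 0, -9, 0, 0.23, 0, 0.05], [-14, 0, -12, 0, 0.3, 0, 0.05], [-17, 0, -15, 0, 0.37, 0, 0.05], [-21, 0, -17, 0, 0.44, 0, 0.05], [-24, 0, -20, 0, 0.51, 0, 0.05], [-27, 0, -23, 0, 0.58, 0, 0.05], [-31, 0, -26, 0, 0.65, 0, 0.05], [-34, 0, -29, 0, 0.72, 0, 0.05], [-38, 0, -31, 0, 0.79, 0, 0.05], [-41, 0, -34, 0, 0.86, 0, 0.05], [-44, 0, -37, 0, 0.93, 0, 0.05], [-48, 0, -40, 0, 1.0, 0, 0.05], [-51, 0, -43, 0, 1.07, 0, 0.05], [-54, 0, -45, 0, 1.14, 0, 0.05], [-57, 0, -48, 0, 1.2, 0, 0.05], [-59, 0, -50, 0, 1.24, 0, 0.05], [-60, 0, -50, 0, 1.257, 0, 0.05]],
], squeeze=60)

```text
time_s: 36.2
ee_pos: [477.8, -505.1, 401.1]
ee_rot: [-178.1, -64.9, -51.1]
force: [0.4, 0.4, -2.4]
gripper_width: 15.8
```

```bash
python3 - <<'E'
from h import *
print(state()['force'],state()['torque'],state()['gripper_width'],state()['ee_pos'],state()['ee_rot'],state()['qpos'].round(0))
f=grab_frame('top'); save('top15',f); s=grab_frame('scene'); save('scene15',s)
cv2.imwrite('pics/c17.png',np.hstack([cv2.resize(f['color'][130:330,360:580],(400,400)),cv2.resize(s['color'][120:300,100:300],(400,400))])[...,::-1])
E
```

```text
[ 0.42446407  0.43509781 -2.37637623] [0.73334297 0.82453412 0.01387652] 15.799419174009524 [ 477.83099946 -505.08577678  401.13360825] [-178.08533788  -64.93372194  -51.13506004] [-46.   2. 112. -55.   3. 147.]
```

View pics/c17.png

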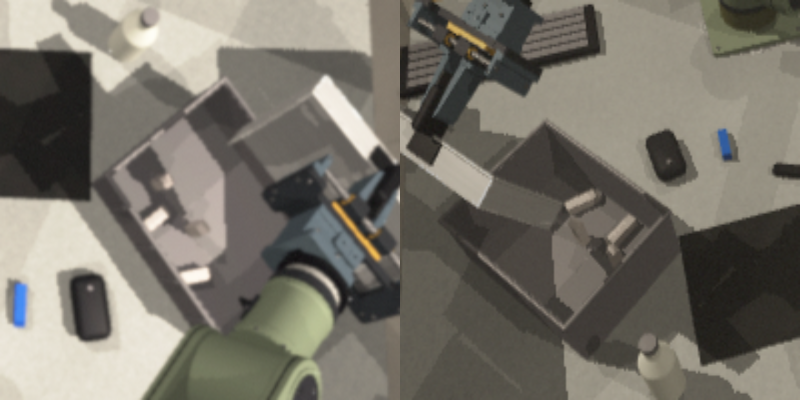

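```bash
python3 - <<'E'
from h import *
p0,R0=cur()
c=np.array([462,-434.]);u=np.array([np.cos(np.radians(-52)),np.sin(np.radians(-52))])
from scipy.spatial.transform import Slerp
T1=np.array([*(c+110*u),290]);R1=down(-52)
print(state()['qpos'])
S=Slerp([0,1],Ro.concatenate([R0,R1]))
for k in np.linspace(0,1,9): print(rel(p0+(T1-p0)*k,S(k),p0,R0))
E
```

```text
[-46.41836573   1.78758125 111.47064394 -54.53215523   2.89007103
 146.50739748]
(array([0., 0., 0.]), array([0., 0., 0.]), 'mm', 0, 'deg', 0)
(array([-10.4,  -3.5,  11.1]), array([-0.005, -0.142,  0.004]), 'mm', 16, 'deg', 8)
(array([-20.9,  -7. ,  22.1]), array([-0.01 , -0.284,  0.008]), 'mm', 31, 'deg', 16)
(array([-31.3, -10.4,  33.2]), array([-0.015, -0.426,  0.012]), 'mm', 47, 'deg', 24)
(array([-41.7, -13.9,  44.3]), array([-0.019, -0.568,  0.016]), 'mm', 62, 'deg', 33)
(array([-52.2, -17.4,  55.4]), array([-0.024, -0.71 ,  0.02 ]), 'mm', 78, 'deg', 41)
(array([-62.6, -20.9,  66.4]), array([-0.029, -0.852,  0.024]), 'mm', 94, 'deg', 49)
(array([-73. , -24.3,  77.5]), array([-0.034, -0.993,  0.028]), 'mm', 109, 'deg', 57)
(array([-83.5, -27.8,  88.6]), array([-0.039, -1.135,  0.032]), 'mm', 125, 'deg', 65)
```

servo_tool([
  [[-2, -1, 2, 0, -0.03, 0, 0.05], [-4, -1, 4, 0, -0.06, 0, 0.05], [-7, -2, 7, 0, -0.1, 0, 0.05], [-10, -3, 11, 0, -0.14, 0, 0.05], [-15, -5, 16, -0.01, -0.2, 0, 0.05], [-18, -6, 19, -0.01, -0.25, 0, 0.05], [-18, -6, 19, -0.01, -0.25, 0, 0.05]],
], squeeze=60)

```text
time_s: 37.0
ee_pos: [489.9, -509.2, 375.0]
ee_rot: [-179.2, -50.5, -50.5]
force: [0.9, -0.4, -3.4]
gripper_width: 15.8
```

```bash
python3 - <<'E'
from h import *
p0,R0=cur()
print(p0,state()['qpos'],state()['ee_rot'])
c=np.array([462,-434.]);u=np.array([np.cos(np.radians(-52)),np.sin(np.radians(-52))])
from scipy.spatial.transform import Slerp
T1=np.array([*(c+110*u),290]);R1=down(-52)
S=Slerp([0,1],Ro.concatenate([R0,R1]))
for k in np.linspace(0,1,9): print(rel(p0+(T1-p0)*k,S(k),p0,R0))
E
```

```text
[ 489.8809501  -509.20368436  374.9666778 ] [-45.66014193   5.33176057 100.917034    -7.29959286  23.52479275
  99.78750537] [-179.16898917  -50.45257381  -50.50853849]
(array([0., 0., 0.]), array([0., 0., 0.]), 'mm', 0, 'deg', 0)
(array([-5.5, -2.8, 10.1]), array([-0.003, -0.11 ,  0.004]), 'mm', 12, 'deg', 6)
(array([-10.9,  -5.6,  20.2]), array([-0.006, -0.22 ,  0.008]), 'mm', 24, 'deg', 13)
(array([-16.4,  -8.4,  30.3]), array([-0.009, -0.33 ,  0.012]), 'mm', 35, 'deg', 19)
(array([-21.9, -11.1,  40.4]), array([-0.013, -0.44 ,  0.015]), 'mm', 47, 'deg', 25)
(array([-27.3, -13.9,  50.5]), array([-0.016, -0.55 ,  0.019]), 'mm', 59, 'deg', 32)
(array([-32.8, -16.7,  60.6]), array([-0.019, -0.66 ,  0.023]), 'mm', 71, 'deg', 38)
(array([-38.3, -19.5,  70.7]), array([-0.022, -0.77 ,  0.027]), 'mm', 83, 'deg', 44)
(array([-43.7, -22.3,  80.8]), array([-0.025, -0.88 ,  0.031]), 'mm', 95, 'deg', 50)
```

Nicely unwound. Continue to level.

servo_tool([
  [[-3, -1, 5, 0, -0.05, 0, 0.05], [-6, -3, 11, 0, -0.12, 0, 0.05], [-9, -5, 18, 0, -0.19, 0.01, 0.05], [-13, -7, 25, -0.01, -0.27, 0.01, 0.05], [-17, -9, 32, -0.01, -0.35, 0.01, 0.05], [-21, -11, 40, -0.01, -0.43, 0.02, 0.05], [-25, -13, 47, -0.01, -0.51, 0.02, 0.05], [-29, -15, 54, -0.02, -0.59, 0.02, 0.05], [-33, -17, 61, -0.02, -0.67, 0.02, 0.05], [-37, -19, 68, -0.02, -0.75, 0.03, 0.05], [-41, -21, 75, -0.02, -0.82, 0.03, 0.05], [-43, -22, 80, -0.025, -0.87, 0.03, 0.05], [-44, -22, 81, -0.025, -0.88, 0.031, 0.05], [-44, -22, 81, -0.025, -0.88, 0.031, 0.05]],
], squeeze=60)

```text
time_s: 38.4
ee_pos: [528.6, -520.9, 288.2]
ee_rot: [180.0, -0.0, -52.1]
force: [-0.4, 0.2, -1.8]
gripper_width: 15.7
```

```bash
python3 - <<'E'
from h import *
p0,R0=cur()
print(state()['force'],state()['torque'],p0,state()['ee_rot'])
print(rel((685,-101,270),down(0)))
f=grab_frame('top'); save('top16',f); s=grab_frame('scene'); save('scene16',s)
cv2.imwrite('pics/c18.png',np.hstack([cv2.resize(f['color'][130:330,360:580],(400,400)),cv2.resize(s['color'][120:300,100:300],(400,400))])[...,::-1])
E
```

```text
[-0.40921848  0.20988184 -1.83944232] [-0.09933617  0.11479073  0.00776082] [ 528.63742038 -520.9352336   288.24630163] [ 1.79966266e+02 -4.70650458e-02 -5.20586277e+01]
(array([-235.1, -381.5,   17.8]), array([ 0.001, -0.   , -0.909]), 'mm', 448, 'deg', 52)
```

View pics/c18.png

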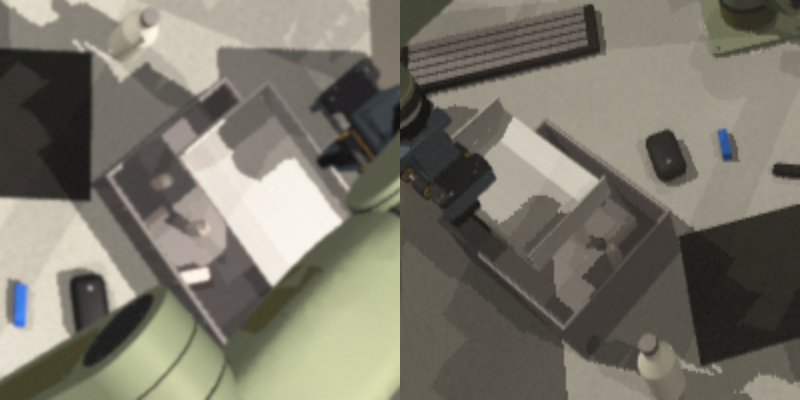

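```bash
python3 - <<'E'
from h import *
for n in('top16','scene16'):
    f=load(n); mx=f['color'].max(-1)
    P=cloud(f);ok=(mx<75)&(abs(P[...,2])<25)&(P[...,0]>450)&(P[...,0]<760)&(P[...,1]<80)&(P[...,1]>-280)
    ok=cv2.morphologyEx(ok.astype(np.uint8),cv2.MORPH_OPEN,np.ones((3,3)))
    for b in blobs(f,ok,2,amin=300): print(n,b)
# tray relative to gripper in top16: none; wall extents
f=load('top16');P=cloud(f);Z=P[...,2]
m=(Z>222)&(Z<278)&(P[...,0]<640)&(P[...,1]<-300)
u=np.array([np.cos(np.radians(-52)),np.sin(np.radians(-52))]);v=np.array([-u[1],u[0]])
E
```

```text
top16 {'px': array([362., 192.]), 'c': (607.0, -98.7), 'L': 299.7, 'W': 237.1, 'yaw': 89.1, 'area': 6713.5}
scene16 {'px': array([282., 245.]), 'c': (610.5, -113.3), 'L': 329.3, 'W': 241.5, 'yaw': 89.1, 'area': 4765.0}
```

```bash
python3 - <<'E'
from h import *
print(rel((686,-100,270),down(-1)))
E
```

```text
(array([-234.5, -383. ,   19.4]), array([ 0.001, -0.002, -0.891]), 'mm', 450, 'deg', 51)
```

servo_tool([
  [[-2, -3, 0, 0, 0, -0.01, 0.05], [-7, -11, 0, 0, 0, -0.03, 0.05], [-14, -23, 1, 0, 0, -0.06, 0.05], [-24, -40, 2, 0, 0, -0.1, 0.05], [-36, -60, 4, 0, 0, -0.145, 0.05], [-50, -83, 5, 0, 0, -0.2, 0.05], [-66, -108, 6, 0, 0, -0.255, 0.05], [-82, -134, 7, 0, 0, -0.315, 0.05], [-98, -161, 8, 0, 0, -0.375, 0.05], [-115, -189, 9, 0, 0, -0.44, 0.05], [-132, -216, 10, 0, 0, -0.505, 0.05], [-149, -243, 12, 0, 0, -0.57, 0.05], [-166, -270, 13, 0, 0, -0.63, 0.05], [-181, -296, 15, 0, 0, -0.69, 0.05], [-196, -320, 16, 0, 0, -0.745, 0.05], [-208, -340, 17, 0, 0, -0.795, 0.05], [-219, -357, 18, 0, 0, -0.835, 0.05], [-227, -370, 19, 0, 0, -0.865, 0.05], [-232, -379, 19, 0, 0, -0.885, 0.05], [-235, -383, 19, 0, 0, -0.891, 0.05]],
], squeeze=60)

```text
time_s: 40.5
ee_pos: [686.0, -98.8, 270.3]
ee_rot: [180.0, -0.0, -0.9]
force: [-0.2, -0.8, -2.7]
gripper_width: 15.4
```

servo_tool([
  [[0, 0, 5, 0, 0, 0, 0.05], [0, 0, 20, 0, 0, 0, 0.05], [0, 0, 45, 0, 0, 0, 0.05], [0, 0, 70, 0, 0, 0, 0.05], [0, 0, 95, 0, 0, 0, 0.05], [0, 0, 120, 0, 0, 0, 0.05], [0, 0, 145, 0, 0, 0, 0.05], [0, 0, 165, 0, 0, 0, 0.05], [0, 0, 178, 0, 0, 0, 0.05], [0, 0, 185, 0, 0, 0, 0.05], [0, 0, 185, 0, 0, 0, 0.05], [0, 0, 185, 0, 0, 0, 0.05]],
], squeeze=60)

```text
time_s: 41.7
ee_pos: [686.5, -100.1, 86.3]
ee_rot: [179.9, -0.1, -1.0]
force: [-0.3, -0.3, -3.2]
gripper_width: 15.8
```

```bash
python3 - <<'E'
from h import *
print(state()['force'],state()['torque'],state()['ee_pos'],state()['ee_rot'])
print(rel((686,-100,64),down(-1)))
f=grab_frame('top'); save('top17',f); s=grab_frame('scene'); save('scene17',s)
cv2.imwrite('pics/c19.png',np.hstack([cv2.resize(f['color'][110:270,270:450],(400,360)),cv2.resize(s['color'][180:310,220:360],(400,360))])[...,::-1])
E
```

```text
[-0.2783085  -0.26555633 -3.15227143] [-0.05423485  0.00415886  0.02500325] [ 686.46311969 -100.14546594   86.29892637] [ 1.79944300e+02 -1.18036490e-01 -1.01380443e+00]
(array([-0.5, -0.2, 22.3]), array([ 0.001, -0.002, -0.   ]), 'mm', 22, 'deg', 0)
```

View pics/c19.png

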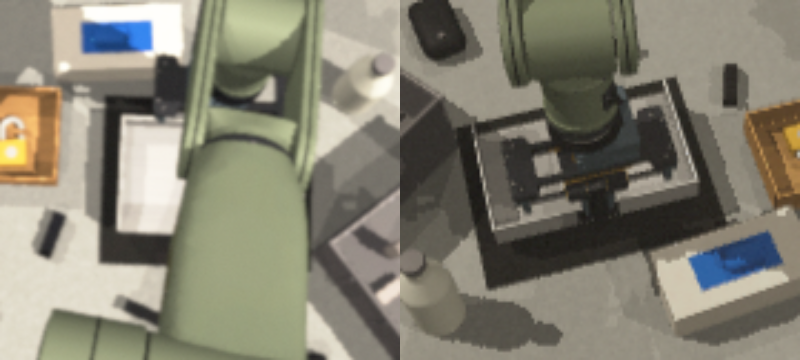

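Lower the last ~22 mm, release, withdraw.

servo_tool([
  [[0, 0, 6, 0, 0, 0, 0.05], [0, 0, 12, 0, 0, 0, 0.05], [0, 0, 17, 0, 0, 0, 0.05], [0, 0, 20, 0, 0, 0, 0.05], [0, 0, 22, 0, 0, 0, 0.05], [0, 0, 23, 0, 0, 0, 0.05], [0, 0, 23, 0, 0, 0, 0.05]],
])

```text
time_s: 42.5
ee_pos: [685.6, -99.7, 63.6]
ee_rot: [180.0, -0.0, -1.0]
force: [-3.4, 0.2, 3.6]
gripper_width: 15.9
```

servo_tool([
  [[0, 0, 0, 0, 0, 0, 0.2], [0, 0, 0, 0, 0, 0, 0.35], [0, 0, 0, 0, 0, 0, 0.45], [0, 0, 0, 0, 0, 0, 0.45], [0, 0, -8, 0, 0, 0, 0.45], [0, 0, -25, 0, 0, 0, 0.45], [0, 0, -50, 0, 0, 0, 0.45], [0, 0, -80, 0, 0, 0, 0.45], [0, 0, -115, 0, 0, 0, 0.45], [-15, 0, -145, 0, 0, 0, 0.45], [-50, 0, -160, 0, 0, 0, 0.45], [-90, -10, -165, 0, 0, 0, 0.45], [-135, -30, -165, 0, 0, 0, 0.45], [-180, -60, -165, 0, 0, 0, 0.45], [-225, -95, -165, 0, 0, 0, 0.45], [-265, -130, -165, 0, 0, 0, 0.45], [-295, -165, -165, 0, 0, 0, 0.45], [-310, -200, -165, 0, 0, 0, 0.45], [-315, -220, -165, 0, 0, 0, 0.45], [-315, -225, -165, 0, 0, 0, 0.45]],
])

```text
time_s: 44.5
ee_pos: [374.0, 132.4, 228.0]
ee_rot: [-180.0, -0.1, -0.8]
force: [0.1, -0.3, 0.0]
gripper_width: 41.1
```

```bash
python3 look.py 18; python3 - <<'E'
from h import *
f=load('top18');P=cloud(f);Z=P[...,2];mx=f['color'].max(-1);mn=f['color'].min(-1)
for b in blobs(f,(mx<75)&(Z<25),2,amin=300,roi=(305,140,420,240)): print('mat',b)
for b in blobs(f,(mn>95)&(Z<50),20,amin=300,roi=(320,155,412,225)): print('tray',b)
i=cv2.cvtColor(load('scene18')['color'],cv2.COLOR_RGB2BGR)
cv2.imwrite('pics/c20.png',np.vstack([np.hstack([cv2.resize(f['color'][100:310,220:420],(400,300))[...,::-1],cv2.resize(f['color'][150:320,400:570],(400,300))[...,::-1]]),np.hstack([cv2.resize(i[150:310,210:400],(400,300)),cv2.resize(i[160:290,110:250],(400,300))])]))
E
```

```text
grip {'px': array([352., 153.]), 'c': (699.3, -56.0), 'L': 51.8, 'W': 14.9, 'yaw': 0.8, 'area': 76.0}
pin [401.80530191 306.52932271 136.16977371] 27 -128.236289562854
[375.1 131.  227.6] [ 1.8e+02 -1.0e-01 -9.0e-01]
mat {'px': array([376., 197.]), 'c': (604.5, -105.4), 'L': 305.5, 'W': 234.6, 'yaw': 89.7, 'area': 2424.5}
tray {'px': array([355., 184.]), 'c': (621.5, -73.1), 'L': 229.5, 'W': 166.0, 'yaw': 88.5, 'area': 3610.0}
```

View pics/c20.png

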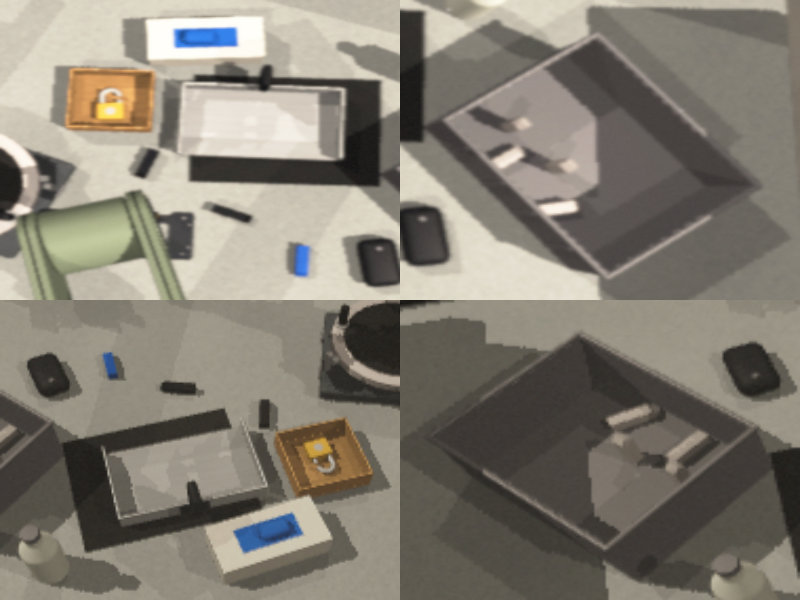

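View pics/top18.png

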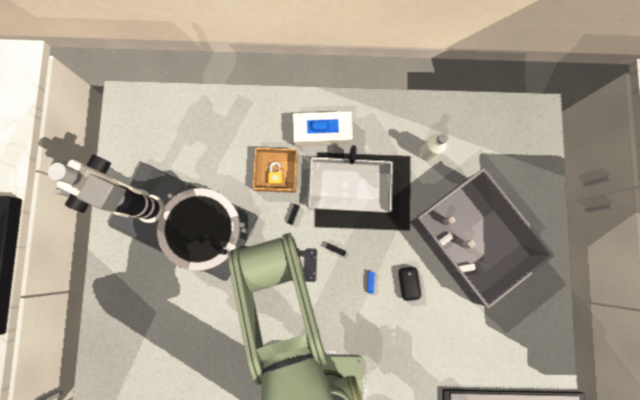

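```bash
python3 - <<'E'
from h import *
f=load('top18');P=cloud(f);Z=P[...,2]
m=(Z>85)&(Z<110);k=np.zeros_like(m);k[130:190,335:390]=1;m&=k
print('gripcloud',P[m].min(0),P[m].max(0),np.median(P[m],0))
f0=load('top11');P0=cloud(f0);hh=P0[...,2]
# tray wall top edges (bright rows) : back wall y extents
for n,F in(('t11',f0),('t18',f)):
    Q=cloud(F);m=(Q[...,2]>30)&(Q[...,2]<50)&(Q[...,0]>500)&(Q[...,0]<720)&(Q[...,1]<95)&(Q[...,1]>-260)
    q=Q[m]; print(n,np.percentile(q,[3,97],axis=0).round())
for z in (170,64): print(rel((701,-58,z),down(0.3)))
E
```

```text
gripcloud [680.69738512 -63.99345349  85.27414768] [726.05256035 -49.15089161 106.88769319] [701.13997368 -57.15178714  98.51500838]
t11 [[ 524. -228.   31.]
 [ 680.   24.   47.]]
t18 [[ 521. -247.   32.]
 [ 698.   70.   48.]]
(array([328.7, 183.9,  58.3]), array([ 0.001, -0.002, -0.021]), 'mm', 381, 'deg', 1)
(array([328.6, 183.8, 164.3]), array([ 0.001, -0.002, -0.021]), 'mm', 411, 'deg', 1)
```

servo_tool([
  [[15, 8, 0, 0, 0, 0, 0.5], [45, 25, 0, 0, 0, 0, 0.5], [85, 47, 0, 0, 0, 0, 0.5], [125, 70, 5, 0, 0, -0.01, 0.5], [165, 92, 12, 0, 0, -0.01, 0.5], [205, 115, 22, 0, 0, -0.015, 0.5], [245, 137, 32, 0, 0, -0.02, 0.5], [285, 160, 42, 0, 0, -0.02, 0.5], [315, 176, 52, 0, 0, -0.02, 0.5], [327, 183, 60, 0, 0, -0.02, 0.5], [329, 184, 75, 0, 0, -0.02, 0.5], [329, 184, 95, 0, 0, -0.02, 0.5], [329, 184, 110, 0, 0, -0.02, 0.5], [329, 184, 112, 0, 0, -0.02, 0.5], [329, 184, 112, 0, 0, -0.02, 0.5]],
])

```text
time_s: 46.1
ee_pos: [699.4, -58.7, 115.2]
ee_rot: [180.0, 0.1, 0.2]
force: [-0.7, 1.1, 0.6]
gripper_width: 45.6
```

```bash
python3 - <<'E'
from h import *
print(state()['force'],state()['ee_pos'],state()['ee_rot'])
print(rel((701,-58,64),down(0.3)))
f=grab_frame('top'); save('top19',f); s=grab_frame('scene'); save('scene19',s)
cv2.imwrite('pics/c21.png',np.hstack([cv2.resize(f['color'][110:270,270:450],(400,360)),cv2.resize(s['color'][180:310,220:360],(400,360))])[...,::-1])
E
```

```text
[-0.73504475  1.13731523  0.629828  ] [699.41356119 -58.67501824 115.18294712] [1.79975897e+02 6.50920004e-02 1.67278754e-01]
(array([ 1.6, -0.7, 51.2]), array([ 0.   ,  0.001, -0.002]), 'mm', 51, 'deg', 0)
```

View pics/c21.png

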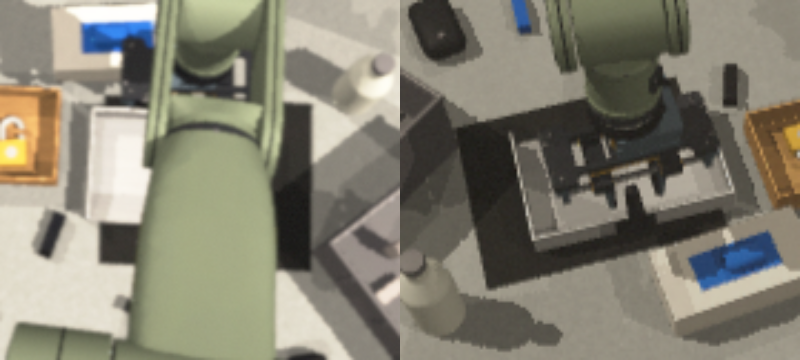

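servo_tool([
  [[1, 0, 10, 0, 0, 0, 0.5], [1, 0, 25, 0, 0, 0, 0.5], [1, 0, 40, 0, 0, 0, 0.5], [1, 0, 49, 0, 0, 0, 0.5], [1, 0, 51, 0, 0, 0, 0.5], [1, 0, 51, 0, 0, 0, 0.3], [1, 0, 51, 0, 0, 0, 0.1], [1, 0, 51, 0, 0, 0, 0.05], [1, 0, 51, 0, 0, 0, 0.05], [1, 0, 51, 0, 0, 0, 0.05], [1, 0, 51, 0, 0, 0, 0.05], [1, 0, 51, 0, 0, 0, 0.05], [1, 0, 45, 0, 0, 0, 0.05], [1, 0, 30, 0, 0, 0, 0.05], [1, 0, 15, 0, 0, 0, 0.05], [1, 0, 5, 0, 0, 0, 0.05], [1, 0, 5, 0, 0, 0, 0.05]],
], squeeze=58)

```text
time_s: 47.9
ee_pos: [703.0, -59.2, 113.2]
ee_rot: [179.9, -0.3, 0.1]
force: [0.6, 0.8, -2.3]
gripper_width: 15.5
```

```bash
python3 - <<'E'
from h import *
print(state()['force'],state()['ee_pos'],state()['ee_rot'])
print(rel((686,-99.5,109),down(-1.3)))
E
```

```text
[ 0.56834651  0.78067173 -2.31033706] [702.98960651 -59.19730296 113.18529153] [ 1.79930977e+02 -3.01193785e-01  1.48543801e-01]
(array([-17.1,  40.3,   4.1]), array([ 0.001, -0.005,  0.025]), 'mm', 44, 'deg', 1)
```

servo_tool([
  [[-1, 3, 0, 0, 0, 0, 0.05], [-4, 9, 0, 0, 0, 0.005, 0.05], [-7, 17, 0, 0, 0, 0.01, 0.05], [-11, 26, 0, 0, 0, 0.015, 0.05], [-14, 34, 0, 0, 0, 0.02, 0.05], [-16, 39, 0, 0, 0, 0.025, 0.05], [-16, 40, 0, 0, 0, 0.025, 0.05], [-16, 40, 10, 0, 0, 0.025, 0.05], [-16, 40, 20, 0, 0, 0.025, 0.05], [-16, 40, 30, 0, 0, 0.025, 0.05], [-16, 40, 38, 0, 0, 0.025, 0.05], [-16, 40, 43, 0, 0, 0.025, 0.05], [-16, 40, 46, 0, 0, 0.025, 0.05], [-16, 40, 47, 0, 0, 0.025, 0.05], [-16, 40, 47, 0, 0, 0.025, 0.05]],
])

```text
time_s: 49.4
ee_pos: [685.4, -98.8, 65.0]
ee_rot: [180.0, -0.0, -1.3]
force: [-2.0, 1.3, 4.6]
gripper_width: 15.9
```

servo_tool([
  [[0, 0, 0, 0, 0, 0, 0.2], [0, 0, 0, 0, 0, 0, 0.35], [0, 0, 0, 0, 0, 0, 0.45], [0, 0, 0, 0, 0, 0, 0.45], [0, 0, -8, 0, 0, 0, 0.45], [0, 0, -25, 0, 0, 0, 0.45], [0, 0, -50, 0, 0, 0, 0.45], [0, 0, -80, 0, 0, 0, 0.45], [0, 0, -115, 0, 0, 0, 0.45], [-15, 0, -145, 0, 0, 0, 0.45], [-50, 0, -160, 0, 0, 0, 0.45], [-90, -10, -165, 0, 0, 0, 0.45], [-135, -30, -165, 0, 0, 0, 0.45], [-180, -60, -165, 0, 0, 0, 0.45], [-225, -95, -165, 0, 0, 0, 0.45], [-265, -130, -165, 0, 0, 0, 0.45], [-295, -165, -165, 0, 0, 0, 0.45], [-310, -200, -165, 0, 0, 0, 0.45], [-315, -220, -165, 0, 0, 0, 0.45], [-315, -225, -165, 0, 0, 0, 0.45]],
])

```text
time_s: 51.4
ee_pos: [374.9, 134.7, 229.0]
ee_rot: [-180.0, -0.1, -1.1]
force: [0.1, -0.2, 0.4]
gripper_width: 41.1
```

```bash
python3 look.py 20; python3 - <<'E'
from h import *
f=load('top20');P=cloud(f);Z=P[...,2];mx=f['color'].max(-1);mn=f['color'].min(-1)
for b in blobs(f,(mx<75)&(Z<25),2,amin=300,roi=(305,140,420,240)): print('mat',b)
for b in blobs(f,(mn>95)&(Z<60),30,amin=300,roi=(320,155,412,222)): print('tray',b)
m=(Z>85)&(Z<110);k=np.zeros_like(m);k[130:190,335:390]=1;m&=k
print('gripcloud',np.median(P[m],0))
i=cv2.cvtColor(load('scene20')['color'],cv2.COLOR_RGB2BGR)
cv2.imwrite('pics/c22.png',np.vstack([np.hstack([cv2.resize(f['color'][100:310,220:420],(400,300))[...,::-1],cv2.resize(f['color'][150:320,400:570],(400,300))[...,::-1]]),np.hstack([cv2.resize(i[150:310,210:400],(400,300)),cv2.resize(i[80:220,340:520],(400,300))])]))
E
```

```text
grip {'px': array([366., 159.]), 'c': (683.8, -96.2), 'L': 48.7, 'W': 17.8, 'yaw': 0.5, 'area': 82.0}
pin [401.78460965 306.32091148 137.10848547] 27 -128.17412195166008
[376.  133.3 228.6] [ 1.8e+02 -1.0e-01 -1.2e+00]
mat {'px': array([364., 192.]), 'c': (605.6, -113.9), 'L': 331.3, 'W': 238.6, 'yaw': 88.5, 'area': 2089.0}
tray {'px': array([363., 189.]), 'c': (603.5, -97.8), 'L': 258.0, 'W': 164.3, 'yaw': 88.7, 'area': 4126.5}
gripcloud [687.20107898 -96.52803412  98.45017168]
```

View pics/c22.png

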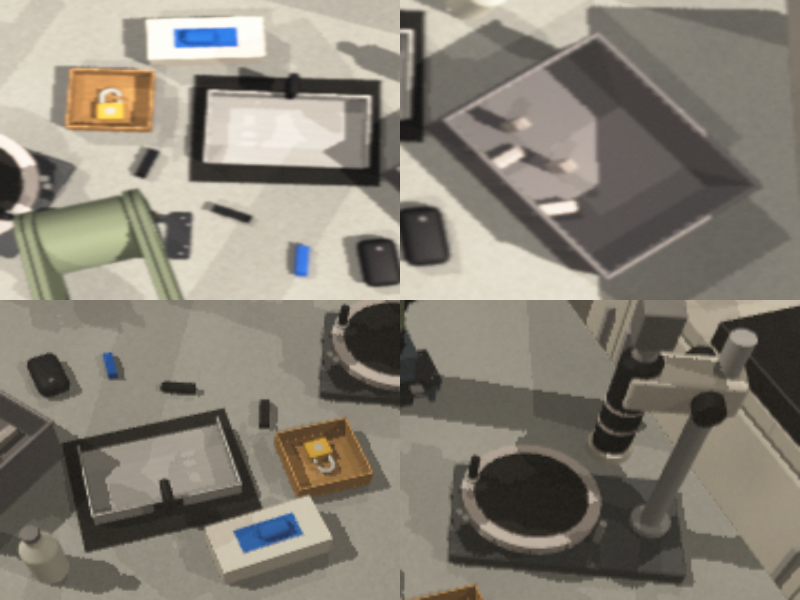

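```bash
python3 -c "
from workcell import *
s=state(); print(s['time_s'],s['force']); print(job_done())"
```

```text
51.5 [ 0.07636538 -0.85667345  0.40495681]
the job is handed in; nothing more can be done
None
```

The job is done and handed in at 51.5 s; no verdict was reported.

**What I did**
- I turned the stage clockwise to its loading stop.
- I laid the padlock in the evidence box.
- I put the stage cut and the one silver cut on the bench into the tray beside the two already there. I saw no other bench cuts, and left the black and blue look-alikes alone.
- I tipped all four cuts into the scrap bin and set the empty tray back on its mat.

**Last checks**
- **Stage:** the pin stands at about -128°, which matches 120° of turn from the start.
- **Padlock:** it lies flat in the evidence box.
- **Scrap bin:** all four cuts are in it.
- **Tray:** it is empty and upright, about 1–2 mm from the mat's middle.
- **Bystanders:** the bottle, mouse and glove box look unmoved in the pictures.

**What went differently**
- **Tipping:** the arm reached a joint limit, so the tray tilted about 65° instead of the 72° I asked for, and some 90 mm higher. It emptied completely all the same.
- **Tray moved:** after I put it down the first time, it was about 45 mm aside in the next picture. This could be the knock the task warned of, but I cannot be sure. I lifted it again and put it back in the middle.

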